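Unlock the cash box with the bar-handled key

ROBOT

A 6-joint arm with a two-finger parallel gripper is mounted at the origin on the work surface; the furniture and walls round the work are solid. World frame = base frame: x ahead of the robot, y to its left, z up, the work surface at z = 0. Lengths are in m, angles in rad, forces in N, time in s.
With the tool pointing down it reaches from about 0.425 to 0.95 m from the base axis. Payload 3.5 kg.
Tool frame: the origin (TCP) lies midway between the tips of the shut fingers; the grasp point (between the pads) lies 19 mm behind it; y points along the fingers, x is the direction in which the jaws open and shut, and the axes are right-handed (so a half turn about y gives the same grasp; the last joint's range is limited). The gripper opens to 85 mm and grips with 20 to 120 N. Pads are 22 mm wide; open, the fingers measure 114 mm over their backs; the gripper's body (76 mm by 85 mm) begins 54 mm behind the grasp point. The pads swing forward as they close: fully open they stand 13 mm farther back than shut.
Start: joints at [-1.434, 0.286, 1.577, -0, 1.279, -0.15], TCP at [0.191, -0.647, 0.2] pointing down, gripper open.
Joint ranges: [-2.77, 2.77], [-0.9, 2.22], [0.21, 2.48], [-1.53, 4.67], [0.24, 2.81], [-2.84, 2.84]. Speed limits (rad/s): [2.79, 2.79, 3.14, 3.14, 3.14, 3.14].

INTERFACE

Orientations are given as a unit quaternion [x, y, z, w].
In Python, from plant import ctrl, viewer gives the robot as it stands.
- The arm moves only by the tool step_arm, never from a script. Its argument "rows" is a list of rows, each a list of 3 entries, a list of its own where there are three numbers: the turn, a rotation vector about the tool's x, y, z in degrees, then the shift along the tool's x, y, z in mm, then the closure, from 0 (fully open) to 1 (shut). A call has 1 to 10 rows; each row is the pose to reach, as a shift and turn from the pose commanded when the call began, along the tool's axes at that moment; what a row does not reach only later rows make up. A row lasts 1/12 s, in which the tool goes at most 41.7 mm and 7.16 degrees, less where a joint would pass 70% of its speed; a pose out of reach is approached as far as the arm can. A call with a gripper value outside its range is refused whole. The fingers move at their own pace and stop on an object; "newtons" is the grip in N (left out, the last holds). Time passes only in rows, so rows that repeat a pose let the fingers close. It gives the time, the measured TCP pose, the force and the opening at its end, in the units of the state.
- ctrl.get_state(): the state, without advancing time (a new reading comes with each control period).
- viewer.read_camera(name): name is "scene" or "top"; returns (picture, depth): 384x512x3 uint8, red, green, blue; 384x512 float32, m along the optical axis (not along the pixel's ray), 0 where there is no reading.
- viewer.calibration(name): a dict with "K" (3x3 intrinsics, pixels), "D" ([k1, k2, p1, p2, k3] as OpenCV has them; the pictures are not rectified), "R" (3x3) and "t" (3): a world point X has camera coordinates R X + t. Camera axes: x right, y down, z forward; pixel columns grow to the right and rows downward; lengths in m; the calibration is good to about 2 mm. A picture is of the moment at which its call begins. calibration takes no time and is no camera call.
- ctrl.sign_off(): hands the job in, once; it reports no verdict.
The state is a dict: "time": time; "qpos": joint angles; "dq": joint speeds; "joint_efforts": joint torques, N m; "eef_pos": TCP position; "tcp_rot": TCP orientation; "contact_force": force on the tool from outside, world axes, zero at the start; "wrist_torque": the same for the moment, N m; "opening": opening from 0.0 (shut) to 1.0 (fully open).
Only numpy, scipy, OpenCV 4.12 (cv2) and the standard library are available. Lean on these libraries where they do the work, as an engineer would, in place of code of your own. Each camera call takes 0.05 s, during which the arm holds its last target.

TASK

Take the key with the flat bar handle out of the key block, put it into the slot of the lock on the cash box so that it drops fully home, and turn it clockwise (seen from above) about a quarter turn, as far as it goes. Let go and leave the key standing in the lock. Leave the round-headed key where it stands in the block.

Things in the scene. Friction and masses are not known exactly. Their poses are not given: they have to be found in the camera images.
- bar_key: Key to use, upright in the block. Bar handle 46 (x) x 12 (y) x 24 mm at z +17 to +41, gripped from above across its 12 mm; neck d 12; shoulder disc d 30, 5 thick; below it a blade 16 wide (x), 6 thick (y), 18 long, lower 8 mm tapering to 9 x 2.5. Origin: on the axis at the shoulder's underside; z up, x along handle and blade. Either way round fits. 60 g.
- round_key: The other key, to be left: round black head of 36 mm diameter, 24 mm high, and a round shank of 14 mm diameter that does not enter the slot. Heights and origin as for the bar key.
- key_block: Fixed wooden block 160 mm long (y), 80 wide (x), 40 high; origin: centre of its underside. Two round holes, 21 mm diameter, at y = -40 and +40 mm; one key stands in each (either in either), shoulder on the block's top, blade 18 mm down the hole: lift a key straight up 25 mm to free it.
- cash_box: Fixed grey steel cash box 150 (x) x 120 (y) mm, lid top 75 mm above the desk; origin: centre of its underside, front at -x. The lock is in the lid at x = -35 mm, ringed by a steel rosette of 62 mm outer and 37 mm inner diameter, 2 mm over the lid. A folded wire handle, 8 mm high, lies on the lid's rear half.
- slot_mouth (a point): Centre of the lock's brass plug at its top, flush with the lid; turns with it. x along the slot, z up. Slot 19 (x) x 8.5 (y) mm, 20 deep; its mouth flares over the top 4 mm to 27 x 16.5. Key home: shoulder on the plug, key origin at this point. The blade has about 10 degrees of play in the slot.
- lock_plug (a joint): Plug angle, rad, growing clockwise seen from above: locked stop 0 (slot along the box's y), unlocked stop 1.45 (slot nearly along the box's x). Starts at 0 to 0.25. Friction of 0.05 N m holds it where it is left, no spring. Owing to the play the key must turn about 10 degrees more than the plug.
There are look-alikes about, which are no part of the job. Leave any blue or green look-alike of the bar_key alone.

How it is judged:
On the way:
1. the bar key is fully home in the slot, the plug not yet turned (z of bar_key in the frame of slot_mouth below 0.005 m and horizontal distance between bar_key and slot_mouth below 0.006 m and angle between bar_key's own z axis and vertical below 0.17 rad and value of joint lock_plug below 0.6 rad), for 0.1 s.
At the end, for the whole second after the job is handed in: The bar key stands in the lock, its shoulder down on the plug (within 5 mm), within 6 mm of the lock's axis and 10 degrees of upright, at rest; the plug is turned past 1.1 rad (63 degrees) clockwise (z of bar_key in the frame of slot_mouth below 0.005 m and horizontal distance between bar_key and slot_mouth below 0.006 m and angle between bar_key's own z axis and vertical below 0.17 rad and value of joint lock_plug above 1.1 rad and linear speed of bar_key below 0.02 m/s); the robot touches nothing.
It fails at once if the round-headed key is moved by more than 30 mm or tipped over (distance of round_key from where it was at the start of the episode above 0.03 m or angle between round_key's own z axis and vertical above 0.6 rad).
It also fails if it takes over 43 s, if anything falls off the work surface, if the arm or the gripper's body presses on something with over 40 N, if the wrist force passes 120 N, or if a joint passes its speed limit or range.

## Working session

There is one attempt and no reset: what is moved stays moved. The work goes in short steps, Python scripts to look and compute and a tool call to move; the robot and the scene stay as the last step left them, time stands still between calls to the robot, and variables do not carry over. Pictures are saved under pics/ and viewed, and the job is handed in when it is done.

Besides the shell and the picture viewer there is one more tool, called as name(argument=value, ...), one argument or row to a line, values as JSON. step_arm: Moves the arm, as the interface text tells. Its arguments: {"type":"object","properties":{"rows":{"type":"array"},"newtons":{"type":"number"}},"required":["rows"]}

```bash
mkdir -p pics; ls; cat > h.py <<'E'
import numpy as np, cv2
from plant import ctrl, viewer
def snap(n,tag):
    p,d=viewer.read_camera(n); cv2.imwrite(f'pics/{tag}.png',p[:,:,::-1]); np.savez(f'{tag}.npz',p=p,d=d); return p,d
def world(n,uv,d):
    c=viewer.calibration(n); K,D,R,t=[np.array(c[k],float) for k in('K','D','R','t')]
    uv=np.array(uv,float).reshape(-1,1,2); xy=cv2.undistortPoints(uv,K,D)[:,0]
    d=np.atleast_1d(d); P=np.c_[xy,np.ones(len(xy))]*d[:,None]
    return (P-t)@R
def cloud(n,d):
    v,u=np.mgrid[0:384,0:512]; W=world(n,np.c_[u.ravel(),v.ravel()],d.ravel().astype(float)).reshape(384,512,3); W[d==0]=np.nan; return W
def proj(n,X):
    c=viewer.calibration(n); K,D,R,t=[np.array(c[k],float) for k in('K','D','R','t')]
    return cv2.projectPoints(np.array(X,float).reshape(-1,1,3),cv2.Rodrigues(R)[0],t,K,D)[0][:,0]
E
python3 - <<'E'
from h import *
for n in('scene','top'):
    p,d=snap(n,n+'0'); c=viewer.calibration(n); print(n,-np.array(c['R']).T@c['t'],c['K'][0][0],np.array(c['R'])[2])
print(ctrl.get_state())
E
```

```text
pics
scene [0.20166266 0.61354101 0.49218229] 412.6360405304647 [ 0.36752709 -0.78307788 -0.50170995]
top [ 0.39558518 -0.03095215  0.91604094] 416.61419946070964 [ 0.15005063 -0.00705969 -0.98865311]
{'time': 0.1, 'qpos': array([-1.43403895e+00,  2.87104462e-01,  1.57806158e+00,  4.27713575e-06,
        1.27858348e+00, -1.50004537e-01]), 'dq': array([ 4.98556588e-04, -2.97343401e-03, -2.79135304e-03,  2.77566451e-04,
        2.32766375e-03, -7.42139973e-05]), 'joint_efforts': array([ 1.09718218e-03, -4.07291508e+01, -2.93699402e+01, -1.60772870e-04,
        3.37285710e-03,  3.91782308e-06]), 'eef_pos': array([ 0.19085649, -0.64675712,  0.19835053]), 'tcp_rot': array([-0.56576999,  0.42395889, -0.42288968,  0.56685757]), 'contact_force': array([ 0.27304543,  0.03965183, -0.5132422 ]), 'wrist_torque': array([0.01981449, 0.02866138, 0.00908709]), 'opening': 1.0002957816699445}
```

View pics/scene0.png

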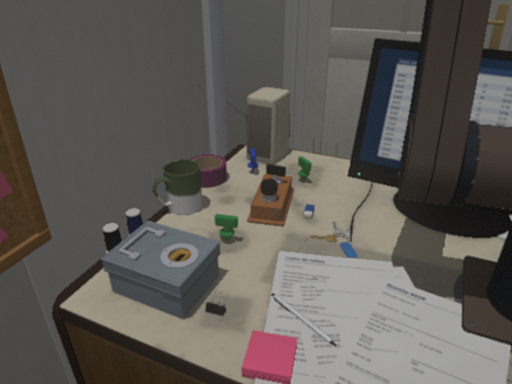

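View pics/top0.png

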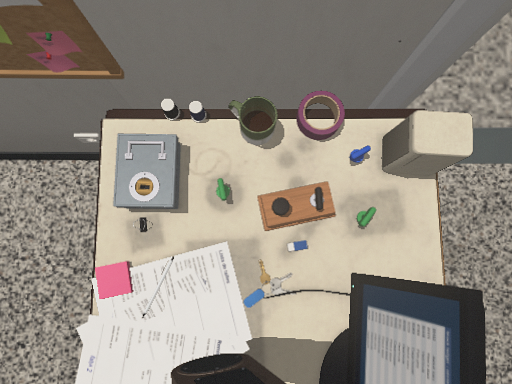

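The top view shows the box at the left (lock near 144,187) and the block with the black bar key (319,199) and round key (281,207). Green and blue look-alikes stand apart from it. Next I'll zoom in and measure.

```bash
python3 - <<'E'
from h import *
d=np.load('top0.npz');p,dep=d['p'],d['d']
a=cv2.resize(p[155:220,110:175],None,fx=9,fy=9,interpolation=2)[:,:,::-1]
b=cv2.resize(p[175:240,250:345],None,fx=8,fy=8,interpolation=2)[:,:,::-1]
cv2.imwrite('pics/a.png',a[:590,:590]);cv2.imwrite('pics/b.png',b)
W=cloud('top',dep)
for u,v in[(319,199),(319,192),(319,206),(281,207),(144,187),(130,165),(300,207),(265,215),(150,205)]: print(u,v,W[v,u].round(4))
# box lid
m=(abs(W[...,2]-.075)<.008); m[:, 190:]=0;m[:110]=0;m[220:]=0
def rect(m):
    q=W[m][:,:2].astype(np.float32); return cv2.minAreaRect(q),len(q),np.median(W[m][:,2])
n,l,s,_=cv2.connectedComponentsWithStats(m.astype(np.uint8)); i=1+np.argmax(s[1:,4]); print('box',rect(l==i))
m=(abs(W[...,2]-.04)<.006); m[:, :250]=0;m[:,345:]=0;m[:175]=0;m[235:]=0
n,l,s,_=cv2.connectedComponentsWithStats(m.astype(np.uint8)); i=1+np.argmax(s[1:,4]); print('block',rect(l==i))
m=(W[...,2]>.072)&(W[...,2]<.1); m[:, :250]=0;m[:,345:]=0;m[:175]=0;m[235:]=0
n,l,s,_=cv2.connectedComponentsWithStats(m.astype(np.uint8))
for i in range(1,n):
    if s[i,4]>20: print(s[i],rect(l==i),W[l==i].mean(0))
E
```

```text
319 199 [ 0.5005 -0.1678  0.0842]
319 192 [ 0.5149 -0.1685  0.0827]
319 206 [ 0.4868 -0.168   0.0805]
281 207 [ 0.4846 -0.0912  0.0836]
144 187 [0.5305 0.1917 0.0549]
130 165 [0.5725 0.2158 0.0775]
300 207 [ 0.489  -0.1343  0.0416]
265 215 [ 0.4724 -0.0604  0.0401]
150 205 [0.4903 0.1728 0.0766]
box (((0.5637655854225159, 0.18591643869876862), (0.12153039127588272, 0.15113119781017303), 89.20912170410156), 4196, np.float64(0.07684934205410046))
block (((0.4964590072631836, -0.12956386804580688), (0.06619949638843536, 0.14755010604858398), 11.525127410888672), 1715, np.float64(0.04205357401194169))
[315 187   8  23 143] (((0.5035365223884583, -0.16755494475364685), (0.04449937120079994, 0.012318468652665615), 2.216326951980591), 143, np.float64(0.08191001921231945)) [ 0.50347906 -0.16691712  0.08145483]
[272 197  17  18 245] (((0.4882493317127228, -0.08951551467180252), (0.032616760581731796, 0.03481439873576164), 89.81526184082031), 245, np.float64(0.08226718958763601)) [ 0.48743917 -0.0892023   0.08226139]
```

View pics/a.png

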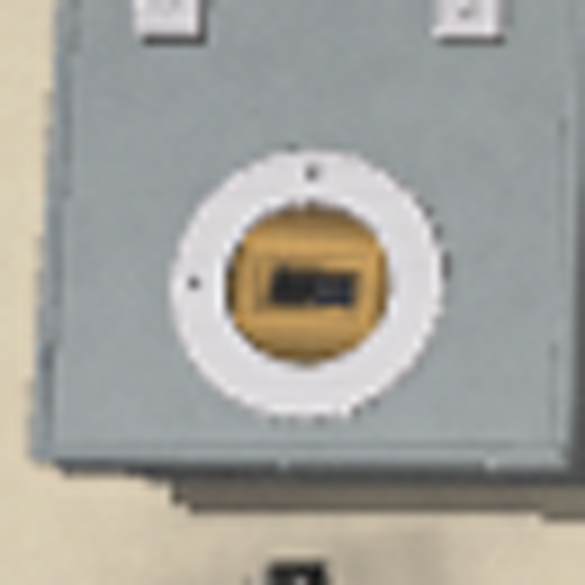

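View pics/b.png

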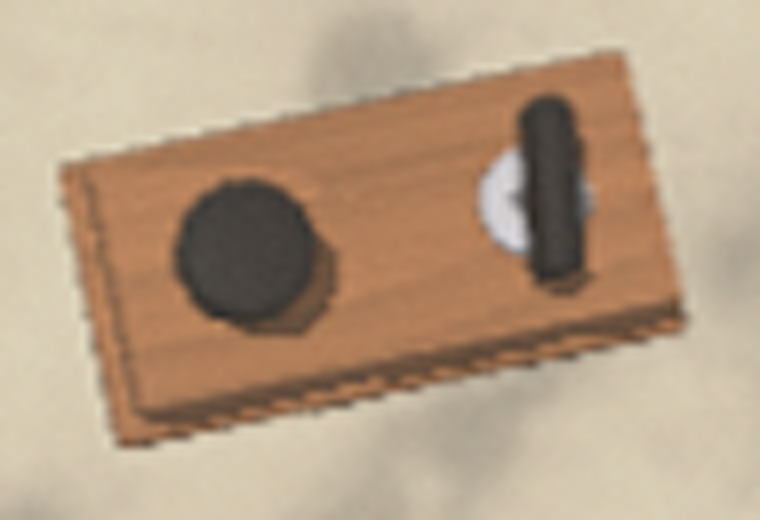

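```bash
cat >> h.py <<'E'
def ortho(n,p,z,cx,cy,half=.05,N=600):
    # rows down = -x, cols right = -y
    r=np.linspace(half,-half,N); X,Y=np.meshgrid(cx+r,cy+r,indexing='ij')
    uv=proj(n,np.c_[X.ravel(),Y.ravel(),np.full(N*N,z)]).reshape(N,N,2).astype(np.float32)
    return cv2.remap(p,uv[...,0],uv[...,1],cv2.INTER_LINEAR)
def px2w(c,r,cx,cy,half=.05,N=600): 
    s=2*half/(N-1); return cx+half-r*s, cy+half-c*s
E
python3 - <<'E'
from h import *
out={}
for n in('top','scene'):
    p=np.load(n+'0.npz')['p']
    o1=ortho(n,p,.075,.530,.186)
    o2=ortho(n,p,.081,.503,-.167)
    for o,c,t in((o1,(.53,.186),'lock'),(o2,(.503,-.167),'key')):
        hsv=cv2.cvtColor(o,cv2.COLOR_RGB2HSV)
        if t=='lock': m=(hsv[...,1]>90)&(hsv[...,0]>10)&(hsv[...,0]<30)
        else: m=hsv[...,2]<80
        m=m.astype(np.uint8)
        k,l,s,cc=cv2.connectedComponentsWithStats(m); i=1+np.argmax(s[1:,4]); q=np.argwhere(l==i)[:,::-1].astype(np.float32)
        h=cv2.convexHull(q); r=cv2.minAreaRect(h); 
        ce,rad=cv2.minEnclosingCircle(h)
        el=cv2.fitEllipse(h)
        print(n,t,'rect c',px2w(*r[0],*c),np.array(r[1])/6,r[2],'ell',px2w(*el[0],*c),np.array(el[1])/6)
        if t=='lock':
            w=((hsv[...,1]<40)&(hsv[...,2]>150)).astype(np.uint8)
            k,l,s,cc=cv2.connectedComponentsWithStats(w); i=1+np.argmax(s[1:,4]); h=cv2.convexHull(np.argwhere(l==i)[:,::-1].astype(np.float32)); el=cv2.fitEllipse(h); print('  rosette',px2w(*el[0],*c),np.array(el[1])/6)
            dk=(hsv[...,2]<90).astype(np.uint8); Y,X=np.mgrid[:600,:600]; e2=px2w
            dk[np.hypot(X-el[0][0],Y-el[0][1])>100]=0
            k,l,s,cc=cv2.connectedComponentsWithStats(dk); i=1+np.argmax(s[1:,4]); r=cv2.minAreaRect(np.argwhere(l==i)[:,::-1].astype(np.float32)); print('  slot',px2w(*r[0],*c),np.array(r[1])/6,r[2])
        out[n+t]=o
cv2.imwrite('pics/o.png',cv2.resize(np.vstack([np.hstack([out['toplock'],out['topkey']]),np.hstack([out['scenelock'],out['scenekey']])]),(600,600))[:,:,::-1])
E
```

```text
top lock rect c (0.5291733251708578, 0.18730632556539545) [34.07983653 35.07729848] 85.91438293457031 ell (0.5291509897681032, 0.18714169367565733) [34.40904999 35.93677266]
  rosette (0.5348347791566674, 0.18086938374667413) [ 95.38091024 304.93347168]
  slot (0.5286692145193161, 0.18622924356349121) [18.03483582  8.00343577] 0.6902771592140198
top key rect c (0.5023251896063753, -0.1674764257567952) [45.18739319 13.58889135] 88.87670135498047 ell (0.5020394350284328, -0.16725913448684004) [16.53963852 49.45560201]
scene lock rect c (0.5287050459261531, 0.18659107810706646) [32.90719859 32.52360026] 80.53767395019531 ell (0.5287529468058745, 0.1867045841376252) [32.06586202 34.09655253]
  rosette (0.5169870958025746, 0.20547176874380477) [ 9.05958494 28.21681468]
  slot (0.5254986928898425, 0.19528471331206307) [12.35980352  9.45030785] 1.9091525077819824
scene key rect c (0.49657690062865195, -0.149904236145529) [42.97438049 65.01098633] 69.92847442626953 ell (0.4973386784778016, -0.1501543936753313) [45.21991475 77.94099426]
```

View pics/o.png

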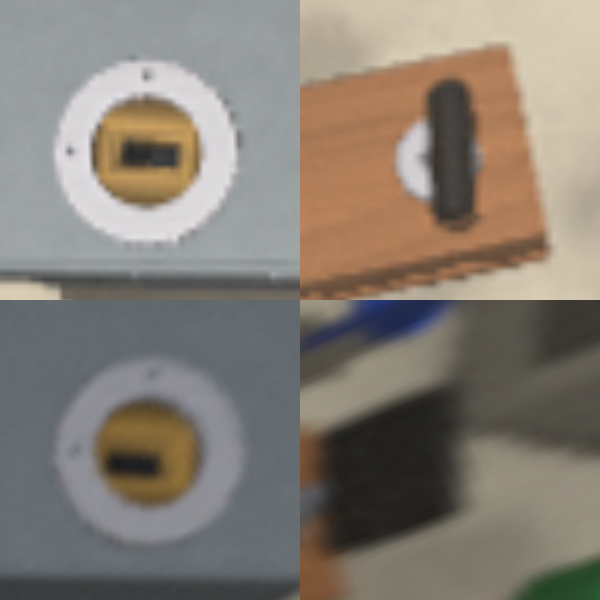

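```bash
cat >> h.py <<'E'
from scipy.spatial.transform import Rotation as Ro
def where(tgt=None,yaw=None):
    s=ctrl.get_state(); R=Ro.from_quat(s['tcp_rot']).as_matrix(); print('t',round(s['time'],2),'pos',s['eef_pos'].round(4),'op',round(s['opening'],3),'F',s['contact_force'].round(1),'M',s['wrist_torque'].round(2),'q',s['qpos'].round(3))
    jy=np.degrees(np.arctan2(R[1,0],R[0,0])); print('x',R[:,0].round(4),'y',R[:,1].round(4),'z',R[:,2].round(4),'jaw yaw',jy.round(2))
    if tgt is not None: print('shift tool mm',(R.T@(np.array(tgt)-s['eef_pos'])*1000).round(1))
E
python3 -c "
from h import *
where([.5025,-.1673,.12])"
```

```text
t 0.1 pos [ 0.1909 -0.6468  0.1984] op 1.0 F [ 0.3  0.  -0.5] M [0.02 0.03 0.01] q [-1.434  0.287  1.578  0.     1.279 -0.15 ]
x [ 0.2828 -0.9592 -0.0021] y [-3.0e-04  2.1e-03 -1.0e+00] z [9.592e-01 2.828e-01 3.000e-04] jaw yaw -73.57
shift tool mm [-371.6   79.3  434.5]
```

```bash
python3 - <<'E'
from h import *
for n in('top','scene'):
    W=cloud(n,np.load(n+'0.npz')['d']).reshape(-1,3); W=W[~np.isnan(W[:,0])]
    print(n)
    for x in np.arange(0,.75,.08):
        print(round(x,2),[ (round(float(np.percentile(q,98)),2) if len(q:=W[(abs(W[:,0]-x)<.04)&(abs(W[:,1]-y)<.04)][:,2])>3 else None) for y in np.arange(-.72,.3,.08)])
print(np.arange(-.72,.3,.08).round(2))
E
```

```text
top
0.0 [None, None, None, None, None, None, None, None, None, None, None, None, None]
0.08 [None, None, None, None, None, None, None, None, None, None, None, None, None]
0.16 [None, None, None, None, None, None, 0.22, 0.01, 0.0, 0.01, 0.01, 0.01, 0.01]
0.24 [None, None, None, None, None, 0.35, 0.24, 0.01, 0.38, 0.36, 0.32, 0.01, 0.01]
0.32 [None, None, None, 0.01, 0.01, 0.35, 0.22, 0.01, 0.01, 0.01, 0.01, 0.01, 0.02]
0.4 [None, None, None, 0.04, 0.01, 0.01, 0.01, 0.02, 0.01, 0.01, 0.01, 0.01, 0.02]
0.48 [None, None, None, 0.04, 0.01, 0.03, 0.06, 0.08, 0.08, 0.06, 0.0, 0.08, 0.08]
0.56 [None, None, None, 0.0, 0.18, 0.18, 0.06, 0.05, 0.04, 0.06, 0.01, 0.08, 0.08]
0.64 [None, None, None, None, 0.18, 0.18, 0.06, 0.05, 0.1, 0.1, 0.0, 0.08, 0.08]
0.72 [None, None, None, None, 0.34, 0.34, 0.05, 0.05, 0.1, 0.1, 0.06, 0.06, 0.35]
scene
0.0 [None, None, None, None, None, 0.01, 0.06, 0.01, 0.0, None, 0.05, 0.01, None]
0.08 [None, None, None, None, None, 0.34, 0.28, 0.01, 0.01, 0.3, 0.29, 0.01, 0.01]
0.16 [None, None, None, None, None, 0.34, 0.27, 0.01, 0.0, 0.45, 0.39, 0.01, 0.01]
0.24 [None, None, None, None, None, 0.34, 0.23, 0.0, 0.42, 0.45, 0.41, 0.01, 0.01]
0.32 [None, None, None, None, None, 0.34, 0.22, 0.01, 0.01, 0.0, 0.0, 0.01, 0.02]
0.4 [None, None, None, 0.04, 0.0, 0.0, 0.0, 0.01, 0.01, 0.0, 0.01, 0.01, 0.02]
0.48 [None, None, None, 0.04, 0.0, 0.0, 0.06, 0.08, 0.08, 0.06, 0.0, 0.08, 0.08]
0.56 [None, None, None, 0.0, 0.18, 0.18, 0.06, 0.08, 0.04, 0.06, 0.06, 0.08, 0.08]
0.64 [None, None, None, None, 0.18, 0.18, 0.06, 0.05, 0.1, 0.1, None, 0.08, 0.08]
0.72 [None, None, None, None, 0.39, 0.4, 0.05, 0.05, 0.1, 0.1, 0.06, 0.06, 0.34]
[-0.72 -0.64 -0.56 -0.48 -0.4  -0.32 -0.24 -0.16 -0.08 -0.    0.08  0.16
  0.24]
```

step_arm(
  rows=[
    [[0, 0, 0], [0, -200, 0], 0.6],
    [[0, 0, 0], [0, -200, 0], 0.6],
    [[0, 0, 0], [0, -200, 0], 0.6],
    [[0, 0, 0], [0, -200, 0], 0.6],
    [[0, 0, 0], [0, -200, 0], 0.6],
    [[0, 0, 0], [-115, -200, 305], 0.6],
    [[0, 0, 0], [-115, -200, 305], 0.6],
    [[0, 0, 0], [-115, -200, 305], 0.6],
    [[0, 0, 0], [-115, -200, 305], 0.6],
    [[0, 0, 0], [-115, -200, 305], 0.6],
  ],
  newtons=60,
)

```text
time: 0.93
eef_pos: [0.3582, -0.5203, 0.399]
tcp_rot: [-0.566, 0.424, -0.423, 0.566]
contact_force: [1.2, 0.0, 0.4]
opening: 0.4
```

```bash
python3 -c "
from h import *
where([.45,-.45,.40]);where([.5025,-.1673,.3])"
```

```text
t 0.93 pos [ 0.3582 -0.5203  0.399 ] op 0.4 F [1.2 0.  0.4] M [-0.02  0.07  0.02] q [-1.128  0.115  1.42   0.     1.607  0.156]
x [ 0.2823 -0.9593 -0.001 ] y [-3.e-04  9.e-04 -1.e+00] z [ 9.593e-01  2.823e-01 -1.000e-04] jaw yaw -73.6
shift tool mm [-41.5  -1.  107.9]
t 0.93 pos [ 0.3582 -0.5203  0.399 ] op 0.4 F [1.2 0.  0.4] M [-0.02  0.07  0.02] q [-1.128  0.115  1.42   0.     1.607  0.156]
x [ 0.2823 -0.9593 -0.001 ] y [-3.e-04  9.e-04 -1.e+00] z [ 9.593e-01  2.823e-01 -1.000e-04] jaw yaw -73.6
shift tool mm [-297.8   99.3  238. ]
```

step_arm(
  rows=[
    [[0, 0, 0], [-42, 0, 108], 0.6],
    [[0, 0, 0], [-42, 0, 108], 0.6],
    [[0, 0, 0], [-42, 0, 108], 0.6],
    [[0, 7, 0], [-298, 0, 238], 0.6],
    [[0, 14.4, 0], [-298, 0, 238], 0.6],
    [[0, 14.4, 0], [-298, 0, 238], 0.6],
    [[0, 14.4, 0], [-298, 0, 238], 0.6],
    [[0, 14.4, 0], [-298, 0, 238], 0.6],
    [[0, 14.4, 0], [-298, 0, 238], 0.6],
    [[0, 14.4, 0], [-298, 0, 238], 0.6],
  ],
)

```text
time: 1.77
eef_pos: [0.5009, -0.1661, 0.3992]
tcp_rot: [-0.509, 0.491, -0.491, 0.509]
contact_force: [1.4, -0.5, 0.6]
opening: 0.4
```

```bash
python3 -c "
from h import *
where([.5025,-.1673,.11])"
```

```text
t 1.77 pos [ 0.5009 -0.1661  0.3992] op 0.4 F [ 1.4 -0.5  0.6] M [-0.04 -0.07 -0.02] q [-0.513 -0.124  1.658  0.     1.608  1.022]
x [ 3.590e-02 -9.994e-01 -7.000e-04] y [-4.e-04  7.e-04 -1.e+00] z [ 9.994e-01  3.590e-02 -3.000e-04] jaw yaw -87.94
shift tool mm [  1.5 289.2   1.6]
```

step_arm(
  rows=[
    [[0, 0, 0], [1, 290, 1], 0.6],
    [[0, 0, 0], [1, 290, 1], 0.6],
    [[0, 0, 0], [1, 290, 1], 0.6],
    [[0, 0, 0], [1, 290, 1], 0.6],
    [[0, 0, 0], [1, 290, 1], 0.6],
    [[0, 0, 0], [1, 290, 1], 0.6],
    [[0, 0, 0], [1, 290, 1], 0.6],
    [[0, 0, 0], [1, 290, 1], 0.6],
    [[0, 0, 0], [1, 290, 1], 0.6],
  ],
)

```text
time: 2.52
eef_pos: [0.5002, -0.1685, 0.1073]
tcp_rot: [0.509, -0.493, 0.489, -0.508]
contact_force: [1.2, -0.4, 0.8]
opening: 0.399
```

```bash
python3 -c "
from h import *
snap('scene','s1');snap('top','t1')
for n in 's1','t1':
  p=np.load(n+'.npz')['p']
  p=p[130:250,200:340] if n=='s1' else p[130:250,230:370]
  cv2.imwrite('pics/%sz.png'%n,cv2.resize(p,None,fx=5,fy=5,interpolation=2)[:,:,::-1])
where([.5025,-.1673,.05])"
```

```text
t 2.62 pos [ 0.5038 -0.1705  0.1124] op 0.4 F [-0.4  0.1  1. ] M [-0.01  0.01 -0.06] q [-0.517  0.06   2.004 -0.     1.074  1.018]
x [ 0.0355 -0.9994  0.0022] y [ 0.0036 -0.0021 -1.    ] z [0.9994 0.0355 0.0035] jaw yaw -87.97
shift tool mm [-3.4 62.4 -1.5]
```

View pics/s1z.png

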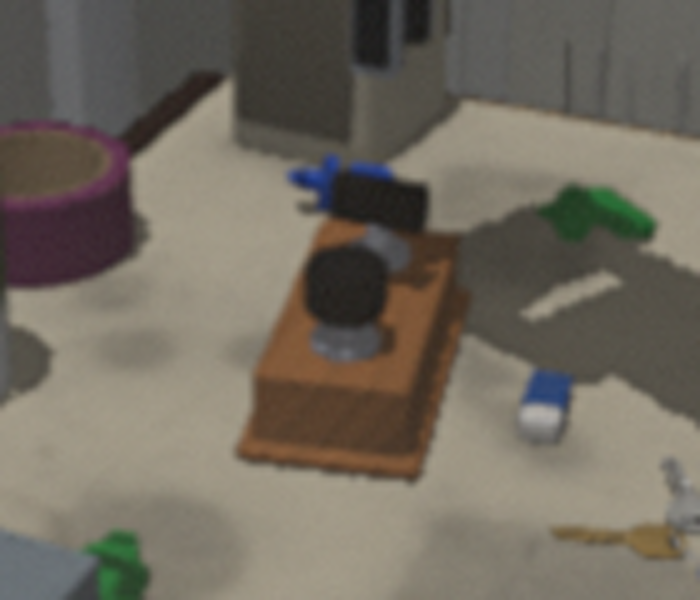

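View pics/t1z.png

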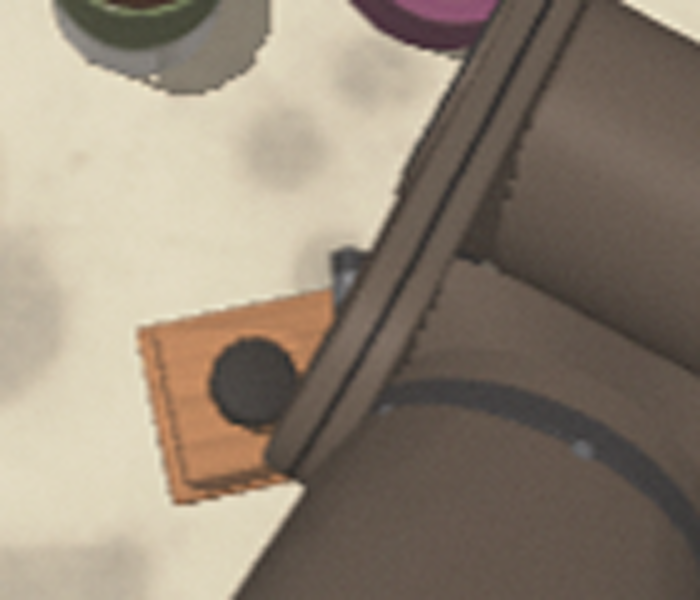

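```bash
python3 -c "
from h import *
where([.5025,-.1673,.05])
print(proj('scene',[[.5038,-.1705,.11],[.5025,-.1673,.081],[.5025,-.1673,.3]]))
snap('scene','s2')
where([.5025,-.1673,.05])"
```

```text
t 2.62 pos [ 0.5038 -0.1705  0.1124] op 0.4 F [-0.4  0.1  1. ] M [-0.01  0.01 -0.06] q [-0.517  0.06   2.004 -0.     1.074  1.018]
x [ 0.0355 -0.9994  0.0022] y [ 0.0036 -0.0021 -1.    ] z [0.9994 0.0355 0.0035] jaw yaw -87.97
shift tool mm [-3.4 62.4 -1.5]
[[276.23840703 153.05079025]
 [275.93681678 165.46279514]
 [278.49791218  66.75989907]]
t 2.67 pos [ 0.5044 -0.1709  0.1133] op 0.398 F [-0.7  0.2  0.4] M [-0.01 -0.02  0.04] q [-0.517  0.059  2.003 -0.     1.073  1.018]
x [ 0.0355 -0.9994  0.0033] y [ 0.0054 -0.0031 -1.    ] z [0.9994 0.0355 0.0053] jaw yaw -87.97
shift tool mm [-3.8 63.3 -2.1]
```

View pics/s2.png

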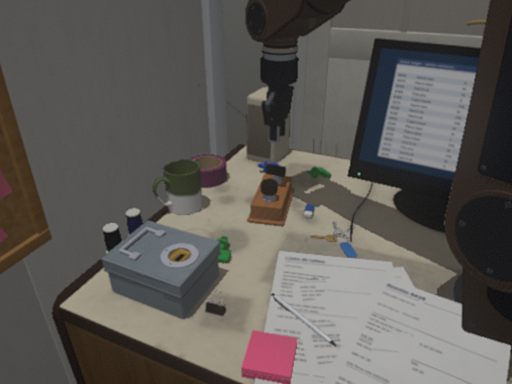

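```bash
python3 -c "
from h import *
d=np.load('s2.npz'); p=d['p']; W=cloud('scene',d['d'])
cv2.imwrite('pics/s2z.png',cv2.resize(p[90:210,230:330],None,fx=5,fy=5,interpolation=2)[:,:,::-1])
for v in range(110,175,3): print(v,[ (u,*W[v,u].round(3)) for u in (267,271,275,279,283)])
"
```

```text
110 [(267, np.float64(0.501), np.float64(-0.108), np.float64(0.229)), (271, np.float64(0.492), np.float64(-0.105), np.float64(0.231)), (275, np.float64(0.49), np.float64(-0.121), np.float64(0.227)), (279, np.float64(0.49), np.float64(-0.144), np.float64(0.219)), (283, np.float64(0.487), np.float64(-0.159), np.float64(0.215))]
113 [(267, np.float64(0.503), np.float64(-0.113), np.float64(0.221)), (271, np.float64(0.495), np.float64(-0.113), np.float64(0.222)), (275, np.float64(0.49), np.float64(-0.123), np.float64(0.22)), (279, np.float64(0.49), np.float64(-0.143), np.float64(0.213)), (283, np.float64(0.499), np.float64(-0.192), np.float64(0.197))]
116 [(267, np.float64(0.504), np.float64(-0.115), np.float64(0.214)), (271, np.float64(0.495), np.float64(-0.114), np.float64(0.215)), (275, np.float64(0.49), np.float64(-0.122), np.float64(0.214)), (279, np.float64(0.49), np.float64(-0.145), np.float64(0.206)), (283, np.float64(0.497), np.float64(-0.188), np.float64(0.191))]
119 [(267, np.float64(0.509), np.float64(-0.127), np.float64(0.203)), (271, np.float64(0.507), np.float64(-0.144), np
[... 5416 characters left out ...]
5), np.float64(-0.166), np.float64(0.081))]
170 [(267, np.float64(0.521), np.float64(-0.16), np.float64(0.069)), (271, np.float64(0.512), np.float64(-0.162), np.float64(0.07)), (275, np.float64(0.502), np.float64(-0.162), np.float64(0.072)), (279, np.float64(0.492), np.float64(-0.16), np.float64(0.075)), (283, np.float64(0.484), np.float64(-0.165), np.float64(0.075))]
173 [(267, np.float64(0.521), np.float64(-0.161), np.float64(0.061)), (271, np.float64(0.512), np.float64(-0.162), np.float64(0.063)), (275, np.float64(0.502), np.float64(-0.162), np.float64(0.065)), (279, np.float64(0.491), np.float64(-0.158), np.float64(0.069)), (283, np.float64(0.484), np.float64(-0.163), np.float64(0.068))]
```

View pics/s2z.png

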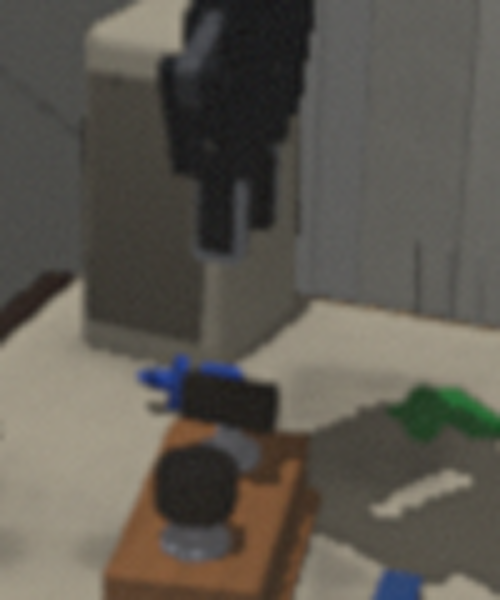

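step_arm(
  rows=[
    [[0, 0, 0], [0, 15, 0], 0.6],
    [[0, 0, 0], [0, 15, 0], 0.6],
    [[0, 0, 0], [0, 15, 0], 0.6],
    [[0, 0, 0], [0, 15, 0], 0.6],
    [[0, 0, 0], [0, 15, 0], 0.6],
    [[0, 0, 0], [0, 15, 0], 0.6],
  ],
)

```text
time: 3.17
eef_pos: [0.5028, -0.1699, 0.0958]
tcp_rot: [-0.509, 0.49, -0.492, 0.509]
contact_force: [0.1, -0.6, -0.2]
opening: 0.399
```

```bash
python3 -c "
from h import *
where([.5025,-.1673,.05])
snap('scene','s3')
where([.5025,-.1673,.05])
d=np.load('s3.npz'); p=d['p']; W=cloud('scene',d['d'])
cv2.imwrite('pics/s3z.png',cv2.resize(p[90:210,230:330],None,fx=5,fy=5,interpolation=2)[:,:,::-1])
"
```

```text
t 3.17 pos [ 0.5028 -0.1699  0.0958] op 0.399 F [ 0.1 -0.6 -0.2] M [-0.03 -0.01 -0.01] q [-0.517  0.08   2.016 -0.     1.043  1.018]
x [ 0.0355 -0.9994  0.001 ] y [ 0.0017 -0.001  -1.    ] z [0.9994 0.0355 0.0017] jaw yaw -87.96
shift tool mm [-2.7 45.8 -0.3]
t 3.22 pos [ 0.5026 -0.1698  0.0955] op 0.398 F [ 0.3  0.1 -0.1] M [ 0.01  0.06 -0.04] q [-0.517  0.081  2.016  0.     1.043  1.018]
x [ 3.550e-02 -9.994e-01  7.000e-04] y [ 1.2e-03 -7.0e-04 -1.0e+00] z [0.9994 0.0355 0.0012] jaw yaw -87.97
shift tool mm [-2.5 45.5 -0.1]
```

View pics/s3z.png

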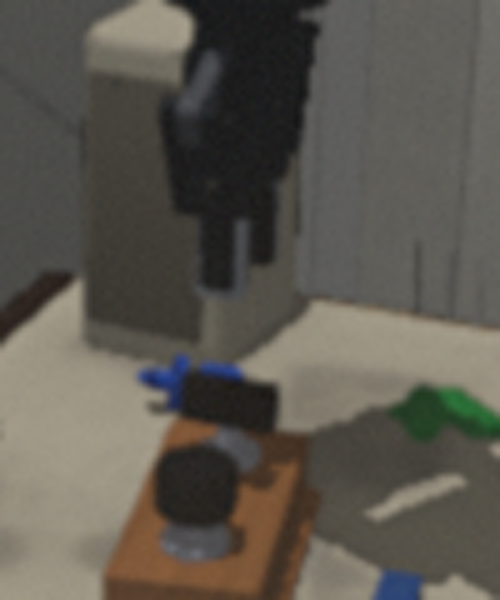

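```bash
python3 -c "
from h import *
W=cloud('scene',np.load('s3.npz')['d'])
for v in range(138,152): print(v,[tuple(W[v,u].round(3).tolist()) for u in (271,273,275,277,280,283)])
"
```

```text
138 [(0.504, -0.138, 0.158), (0.501, -0.141, 0.158), (0.495, -0.139, 0.159), (0.493, -0.145, 0.157), (0.502, -0.187, 0.14), (0.496, -0.188, 0.141)]
139 [(0.504, -0.138, 0.156), (0.5, -0.138, 0.157), (0.496, -0.14, 0.157), (0.493, -0.145, 0.155), (0.502, -0.187, 0.138), (0.495, -0.187, 0.139)]
140 [(0.504, -0.137, 0.154), (0.499, -0.137, 0.155), (0.495, -0.138, 0.155), (0.494, -0.147, 0.152), (0.501, -0.184, 0.136), (0.495, -0.187, 0.136)]
141 [(0.505, -0.14, 0.15), (0.499, -0.138, 0.152), (0.494, -0.137, 0.153), (0.493, -0.145, 0.151), (0.502, -0.187, 0.133), (0.496, -0.19, 0.133)]
142 [(0.504, -0.138, 0.149), (0.499, -0.137, 0.151), (0.495, -0.138, 0.151), (0.494, -0.147, 0.147), (0.502, -0.188, 0.13), (0.495, -0.186, 0.132)]
143 [(0.504, -0.14, 0.146), (0.5, -0.14, 0.147), (0.496, -0.14, 0.147), (0.494, -0.148, 0.145), (0.567, -0.361, 0.049), (0.567, -0.385, 0.04)]
144 [(0.505, -0.141, 0.143), (0.501, -0.143, 0.143), (0.496, -0.14, 0.145), (0.493, -0.145, 0.144), (0.567, -0.361, 0.046), (0.566, -0.383, 0.037)]
145 [(0.504, -0.139, 0.142), (0.501, -0.142, 0.141), (0.495, -0.139, 0.1
[... 255 characters left out ...]
 -0.14, 0.137), (0.496, -0.142, 0.137), (0.493, -0.146, 0.136), (0.567, -0.363, 0.036), (0.566, -0.382, 0.029)]
148 [(0.507, -0.146, 0.132), (0.503, -0.149, 0.131), (0.498, -0.148, 0.132), (0.493, -0.146, 0.134), (0.568, -0.364, 0.033), (0.565, -0.381, 0.026)]
149 [(0.577, -0.32, 0.046), (0.501, -0.144, 0.131), (0.498, -0.146, 0.131), (0.494, -0.148, 0.131), (0.567, -0.363, 0.03), (0.566, -0.383, 0.023)]
150 [(0.576, -0.32, 0.043), (0.572, -0.323, 0.043), (0.569, -0.33, 0.041), (0.568, -0.343, 0.035), (0.566, -0.36, 0.029), (0.566, -0.382, 0.02)]
151 [(0.577, -0.321, 0.04), (0.573, -0.325, 0.039), (0.569, -0.329, 0.038), (0.568, -0.343, 0.032), (0.568, -0.365, 0.023), (0.566, -0.384, 0.016)]
```

step_arm(
  rows=[
    [[0, 0, 0], [-2.5, 20, 0], 0.6],
    [[0, 0, 0], [-2.5, 40, 0], 0.6],
    [[0, 0, 0], [-2.5, 45, 0], 0.6],
    [[0, 0, 0], [-2.5, 45, 0], 0.6],
    [[0, 0, 0], [-2.5, 45, 0], 0.6],
    [[0, 0, 0], [-2.5, 45, 0], 0.6],
  ],
)

```text
time: 3.72
eef_pos: [0.503, -0.1676, 0.0509]
tcp_rot: [-0.509, 0.49, -0.492, 0.509]
contact_force: [-0.2, 0.3, 0.8]
opening: 0.399
```

```bash
python3 -c "
from h import *
snap('scene','s4')
where([.5025,-.1673,.05])
d=np.load('s4.npz'); p=d['p']; W=cloud('scene',d['d'])
cv2.imwrite('pics/s4z.png',cv2.resize(p[110:210,230:330],None,fx=6,fy=6,interpolation=2)[:,:,::-1])
for v in range(150,178,2): print(v,[tuple(W[v,u].round(3).tolist()) for u in (268,271,274,277,280,283)])
"
```

```text
t 3.77 pos [ 0.5031 -0.1676  0.051 ] op 0.399 F [-0.2  0.3  0. ] M [-0.02  0.07  0.01] q [-0.513  0.145  2.04   0.     0.954  1.022]
x [ 0.0354 -0.9994  0.0013] y [ 0.0021 -0.0012 -1.    ] z [0.9994 0.0354 0.0021] jaw yaw -87.97
shift tool mm [-0.4  1.  -0.6]
150 [(0.503, -0.12, 0.138), (0.497, -0.121, 0.139), (0.488, -0.117, 0.142), (0.489, -0.136, 0.134), (0.5, -0.184, 0.112), (0.493, -0.184, 0.114)]
152 [(0.502, -0.119, 0.134), (0.494, -0.116, 0.137), (0.489, -0.12, 0.136), (0.49, -0.14, 0.128), (0.5, -0.185, 0.107), (0.493, -0.184, 0.109)]
154 [(0.511, -0.141, 0.119), (0.503, -0.137, 0.122), (0.49, -0.122, 0.131), (0.492, -0.144, 0.121), (0.501, -0.187, 0.102), (0.494, -0.186, 0.103)]
156 [(0.513, -0.146, 0.112), (0.504, -0.139, 0.116), (0.496, -0.137, 0.119), (0.491, -0.141, 0.118), (0.5, -0.184, 0.098), (0.493, -0.184, 0.099)]
158 [(0.512, -0.143, 0.108), (0.502, -0.136, 0.113), (0.496, -0.139, 0.113), (0.492, -0.144, 0.111), (0.5, -0.186, 0.092), (0.492, -0.184, 0.095)]
160 [(0.512, -0.144, 0.103), (nan, nan, nan), (0.495, -0.136, 0.11), (0.491, -0.144, 0.107), (0.5, -0.184, 0
[... 507 characters left out ...]
04, -0.143, 0.085), (0.499, -0.146, 0.085), (0.499, -0.164, 0.077), (0.49, -0.161, 0.08), (0.484, -0.164, 0.08)]
170 [(0.519, -0.16, 0.07), (0.513, -0.163, 0.069), (0.505, -0.162, 0.071), (0.497, -0.16, 0.074), (0.491, -0.163, 0.074), (0.483, -0.162, 0.076)]
172 [(0.518, -0.159, 0.065), (0.511, -0.16, 0.066), (0.505, -0.162, 0.067), (0.497, -0.161, 0.068), (0.49, -0.162, 0.069), (0.483, -0.161, 0.072)]
174 [(0.532, -0.192, 0.041), (0.51, -0.158, 0.062), (0.503, -0.159, 0.063), (0.497, -0.162, 0.063), (0.49, -0.163, 0.064), (0.483, -0.163, 0.066)]
176 [(0.528, -0.185, 0.04), (0.521, -0.184, 0.042), (0.505, -0.163, 0.056), (0.499, -0.166, 0.056), (0.502, -0.196, 0.041), (0.483, -0.163, 0.061)]
```

View pics/s4z.png

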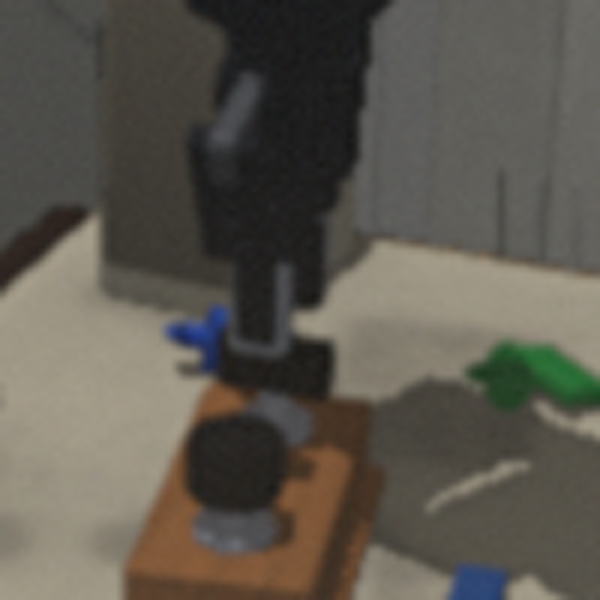

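The picture and its depth put the finger tips at z ≈ 0.085, level with the handle's top. The reported TCP is 0.051, so its height reads about 30 mm low. The key and fingers appear in the same picture, so I'll go by that and move another 28 mm down, watching the force.

step_arm(
  rows=[
    [[0, 0, 0], [0, 15, -0.5], 0.6],
    [[0, 0, 0], [0, 28, -0.5], 0.6],
    [[0, 0, 0], [0, 28, -0.5], 0.6],
    [[0, 0, 0], [0, 28, -0.5], 0.6],
    [[0, 0, 0], [0, 28, -0.5], 0.6],
  ],
)

```text
time: 4.18
eef_pos: [0.5024, -0.1675, 0.0228]
tcp_rot: [-0.509, 0.49, -0.492, 0.509]
contact_force: [0.9, -0.7, 0.1]
opening: 0.402
```

```bash
python3 -c "
from h import *
snap('scene','s5')
where()
d=np.load('s5.npz'); p=d['p']; W=cloud('scene',d['d'])
cv2.imwrite('pics/s5z.png',cv2.resize(p[110:210,230:330],None,fx=6,fy=6,interpolation=2)[:,:,::-1])
for v in range(166,186,2): print(v,[tuple(W[v,u].round(3).tolist()) for u in (268,271,274,277,280,283)])
"
```

```text
t 4.23 pos [ 0.5025 -0.1676  0.0229] op 0.401 F [ 0.   0.1 -1. ] M [0.01 0.04 0.02] q [-0.514  0.189  2.051  0.     0.899  1.022]
x [ 0.0355 -0.9994  0.0012] y [ 0.002  -0.0011 -1.    ] z [0.9994 0.0355 0.0019] jaw yaw -87.97
166 [(0.512, -0.143, 0.089), (0.502, -0.137, 0.093), (0.489, -0.121, 0.103), (0.491, -0.144, 0.092), (0.492, -0.167, 0.082), (0.486, -0.168, 0.083)]
168 [(0.513, -0.145, 0.083), (0.503, -0.14, 0.087), (0.495, -0.137, 0.09), (0.491, -0.145, 0.087), (0.491, -0.162, 0.08), (0.484, -0.164, 0.08)]
170 [(0.512, -0.143, 0.079), (0.503, -0.139, 0.083), (0.495, -0.138, 0.085), (0.49, -0.142, 0.084), (0.49, -0.161, 0.075), (0.483, -0.162, 0.076)]
172 [(0.512, -0.143, 0.074), (0.503, -0.14, 0.077), (0.494, -0.136, 0.081), (0.491, -0.145, 0.077), (0.49, -0.161, 0.07), (0.483, -0.163, 0.071)]
174 [(0.512, -0.144, 0.068), (0.503, -0.14, 0.072), (0.495, -0.136, 0.076), (0.491, -0.145, 0.073), (0.49, -0.161, 0.065), (0.483, -0.163, 0.065)]
176 [(0.511, -0.143, 0.064), (0.503, -0.14, 0.067), (0.495, -0.138, 0.07), (0.49, -0.144, 0.068), (0.502, -0.195, 0.041), (0.482, -0.161, 0.062)]
178 [(0.512, -0.145, 0.058), (0.502, -0.138, 0.063), (0.494, -0.137, 0.066), (0.49, -0.145, 0.063), (0.496, -0.177, 0.046), (0.492, -0.187, 0.042)]
180 [(0.491, -0.094, 0.083), (0.484, -0.094, 0.084), (0.48, -0.099, 0.082), (0.498, -0.166, 0.046), (0.493, -0.171, 0.044), (0.489, -0.18, 0.041)]
182 [(0.487, -0.083, 0.084), (0.482, -0.087, 0.083), (0.477, -0.092, 0.081), (0.494, -0.156, 0.046), (0.49, -0.162, 0.044), (0.485, -0.171, 0.041)]
184 [(0.485, -0.078, 0.082), (0.479, -0.08, 0.082), (0.474, -0.085, 0.081), (0.472, -0.097, 0.076), (0.488, -0.158, 0.041), (0.482, -0.163, 0.04)]
```

View pics/s5z.png

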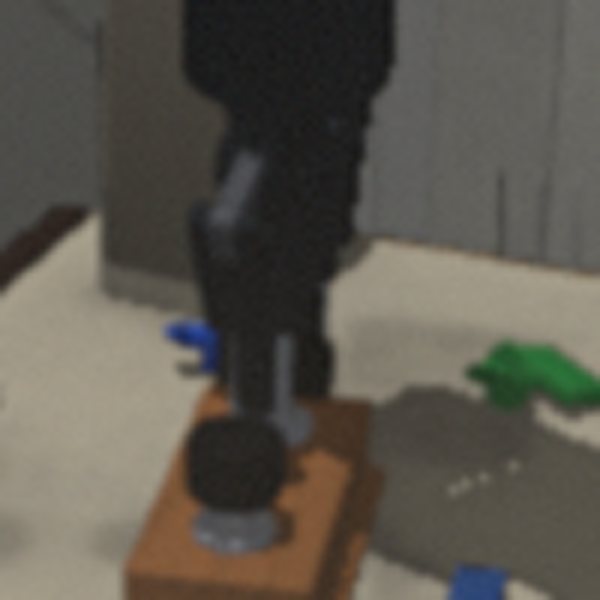

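The fingers straddle the handle, with the near tip near crop (250,405) at z ≈ 0.056. Closing now.

step_arm(
  rows=[
    [[0, 0, 0], [0, 0, 0], 1],
    [[0, 0, 0], [0, 0, 0], 1],
    [[0, 0, 0], [0, 0, 0], 1],
    [[0, 0, 0], [0, 0, 0], 1],
    [[0, 0, 0], [0, 0, 0], 1],
    [[0, 0, 0], [0, 0, 0], 1],
    [[0, 0, 0], [0, 0, 0], 1],
    [[0, 0, 0], [0, 0, 0], 1],
  ],
  newtons=70,
)

```text
time: 4.9
eef_pos: [0.5024, -0.1675, 0.0227]
tcp_rot: [-0.509, 0.49, -0.492, 0.509]
contact_force: [0.3, 0.2, 6.3]
opening: 0.13
```

```bash
python3 -c "
from h import *
where()"
```

```text
t 4.9 pos [ 0.5024 -0.1675  0.0227] op 0.13 F [0.3 0.2 6.3] M [ 0.08  0.15 -0.01] q [-0.514  0.19   2.051  0.     0.899  1.022]
x [ 3.550e-02 -9.994e-01  9.000e-04] y [ 1.6e-03 -9.0e-04 -1.0e+00] z [0.9994 0.0355 0.0016] jaw yaw -87.97
```

step_arm(
  rows=[
    [[0, 0, 0], [0, -15, 0], 1],
    [[0, 0, 0], [0, -40, 0], 1],
    [[0, 0, 0], [0, -75, 0], 1],
    [[0, 0, 0], [0, -100, 0], 1],
    [[0, 0, 0], [0, -100, 0], 1],
    [[0, 0, 0], [0, -100, 0], 1],
  ],
)

```text
time: 5.4
eef_pos: [0.5024, -0.1675, 0.123]
tcp_rot: [-0.509, 0.49, -0.492, 0.509]
contact_force: [0.1, -0.2, -1.2]
opening: 0.124
```

```bash
python3 -c "
from h import *
snap('scene','s6')
where([.529,.1868,.122])
p=np.load('s6.npz')['p']
cv2.imwrite('pics/s6z.png',cv2.resize(p[90:210,210:330],None,fx=5,fy=5,interpolation=2)[:,:,::-1])
"
```

```text
t 5.45 pos [ 0.5011 -0.1668  0.121 ] op 0.13 F [-0.2  0.3 -0.6] M [0.07 0.05 0.  ] q [-0.514  0.044  2.004 -0.     1.095  1.022]
x [ 3.550e-02 -9.994e-01 -4.000e-04] y [-7.e-04  4.e-04 -1.e+00] z [ 9.994e-01  3.550e-02 -7.000e-04] jaw yaw -87.97
shift tool mm [-352.4   -0.9   40.4]
```

View pics/s6z.png

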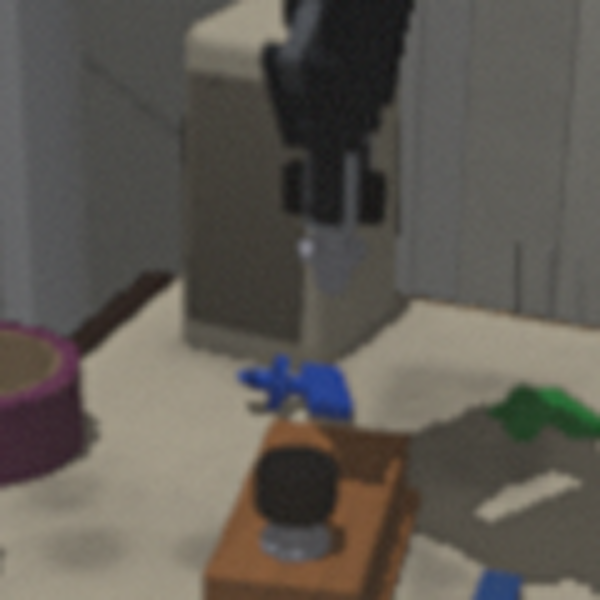

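step_arm(
  rows=[
    [[0, -7, 0], [-20, 0, 2], 1],
    [[0, -14, 0], [-60, 0, 7], 1],
    [[0, -21, 0], [-100, 0, 11], 1],
    [[0, -28, 0], [-140, 0, 16], 1],
    [[0, -35, 0], [-180, 0, 20], 1],
    [[0, -42, 0], [-220, 0, 24], 1],
    [[0, -49, 0], [-255, 0, 28], 1],
    [[0, -56, 0], [-290, 0, 32], 1],
    [[0, -63, 0], [-320, 0, 36], 1],
    [[0, -70, 0], [-340, 0, 38], 1],
  ],
)

```text
time: 6.28
eef_pos: [0.5254, 0.1766, 0.1186]
tcp_rot: [0.699, -0.109, 0.106, -0.699]
contact_force: [0.2, -0.4, 1.0]
opening: 0.127
```

```bash
python3 -c "
from h import *
where([.529,.187,.122])"
```

```text
t 6.28 pos [0.5254 0.1766 0.1186] op 0.127 F [ 0.2 -0.4  1. ] M [-0.02  0.01  0.01] q [1.410e-01 1.070e-01 1.941e+00 1.000e-03 1.099e+00 4.460e-01]
x [ 0.9537 -0.3008 -0.0048] y [-5.1e-03 -1.0e-04 -1.0e+00] z [ 0.3008  0.9537 -0.0016] jaw yaw -17.51
shift tool mm [ 0.3 -3.4 11. ]
```

step_arm(
  rows=[
    [[0, -7, 0], [0, 0, 6], 1],
    [[0, -14, 0], [0.3, 0, 11], 1],
    [[0, -15.5, 0], [0.3, 0, 11], 1],
    [[0, -15.5, 0], [0.3, 0, 11], 1],
    [[0, -15.5, 0], [0.3, 0, 11], 1],
    [[0, -15.5, 0], [0.3, 0, 11], 1],
  ],
)

```text
time: 6.78
eef_pos: [0.5302, 0.1841, 0.12]
tcp_rot: [0.707, -0.017, 0.015, -0.707]
contact_force: [0.6, -0.1, 0.0]
opening: 0.129
```

```bash
python3 -c "
from h import *
snap('scene','s7');snap('top','t7')
where([.529,.187,.122])
p=np.load('s7.npz')['p']
cv2.imwrite('pics/s7z.png',cv2.resize(p[170:310,100:240],None,fx=4,fy=4,interpolation=2)[:,:,::-1])
W=cloud('scene',np.load('s7.npz')['d'])
for v in range(200,262,4): print(v,[tuple(W[v,u].round(3).tolist()) for u in range(170,192,4)])
"
```

```text
t 6.88 pos [0.5307 0.1841 0.1208] op 0.125 F [ 0.  -0.9 -0.6] M [ 0.01  0.02 -0.02] q [0.153 0.118 1.924 0.    1.101 0.197]
x [ 0.999  -0.044  -0.0014] y [-1.4e-03 -2.0e-04 -1.0e+00] z [ 4.40e-02  9.99e-01 -3.00e-04] jaw yaw -2.52
shift tool mm [-1.8 -1.1  2.9]
200 [(0.53, 0.191, 0.18), (0.52, 0.196, 0.185), (0.515, 0.192, 0.184), (0.513, 0.185, 0.181), (0.646, -0.013, 0.039), (0.641, -0.02, 0.037)]
204 [(0.526, 0.197, 0.178), (0.52, 0.196, 0.178), (0.515, 0.193, 0.178), (0.511, 0.189, 0.177), (0.511, 0.18, 0.171), (0.642, -0.02, 0.027)]
208 [(0.525, 0.199, 0.172), (0.521, 0.196, 0.171), (0.517, 0.192, 0.17), (0.511, 0.189, 0.17), (0.511, 0.18, 0.165), (0.642, -0.019, 0.017)]
212 [(0.524, 0.202, 0.167), (0.521, 0.197, 0.165), (0.517, 0.193, 0.164), (0.512, 0.19, 0.163), (0.648, -0.011, 0.01), (0.642, -0.017, 0.008)]
216 [(0.525, 0.202, 0.16), (0.524, 0.195, 0.156), (0.519, 0.19, 0.154), (0.525, 0.173, 0.143), (0.647, -0.008, 0.001), (0.639, -0.012, 0.001)]
220 [(0.535, 0.19, 0.143), (0.527, 0.192, 0.146), (0.524, 0.186, 0.143), (0.518, 0.184, 0.143), (0.639, 0.005, 0.001), (0.632, -0
[... 708 characters left out ...]
)]
244 [(0.558, 0.17, 0.076), (0.55, 0.169, 0.077), (0.544, 0.167, 0.078), (0.538, 0.164, 0.078), (0.533, 0.16, 0.077), (0.527, 0.156, 0.076)]
248 [(0.55, 0.181, 0.078), (0.545, 0.177, 0.077), (0.54, 0.173, 0.075), (0.534, 0.17, 0.075), (0.527, 0.169, 0.077), (0.52, 0.167, 0.078)]
252 [(0.545, 0.188, 0.076), (nan, nan, nan), (0.535, 0.181, 0.075), (0.53, 0.177, 0.073), (0.523, 0.175, 0.074), (0.515, 0.175, 0.077)]
256 [(0.54, 0.196, 0.076), (0.536, 0.191, 0.073), (0.531, 0.187, 0.071), (0.529, 0.179, 0.066), (0.517, 0.185, 0.075), (0.51, 0.184, 0.077)]
260 [(0.533, 0.206, 0.077), (0.528, 0.202, 0.075), (0.532, 0.187, 0.063), (0.517, 0.197, 0.075), (0.51, 0.196, 0.077), (0.503, 0.195, 0.079)]
```

View pics/s7z.png

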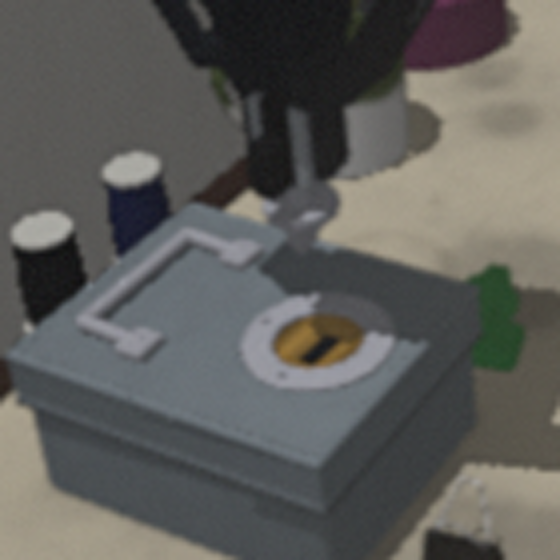

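View pics/t7.png

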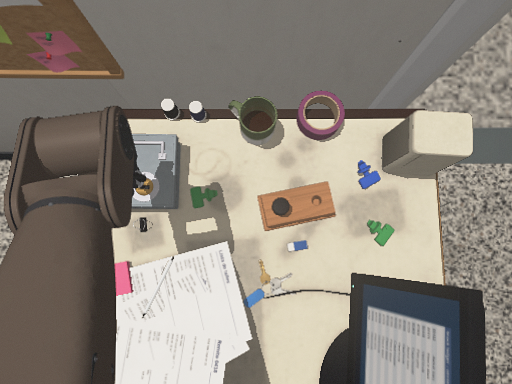

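```bash
cat >> h.py <<'E'
def overlay(n,p,o,yaw,out,crop,f=5):
    o=np.array(o); c,s=np.cos(yaw),np.sin(yaw); Rz=np.array([[c,-s,0],[s,c,0],[0,0,1]])
    img=cv2.resize(p[crop[1]:crop[3],crop[0]:crop[2]],None,fx=f,fy=f,interpolation=2)[:,:,::-1].copy()
    def dr(P,col,cl=True):
        uv=(proj(n,(np.array(P)@Rz.T)+o)-np.array(crop[:2])+.5)*f-.5
        cv2.polylines(img,[np.round(uv).astype(np.int32)],cl,col,1,cv2.LINE_AA)
    t=np.linspace(0,2*np.pi,40); 
    for z in(0,.005): dr(np.c_[.015*np.cos(t),.015*np.sin(t),0*t+z],(0,255,255))
    for z,a,b in((-.001,.008,.003),(-.01,.008,.003),(-.018,.0045,.00125)): dr([[a,b,z],[-a,b,z],[-a,-b,z],[a,-b,z]],(0,0,255))
    for z in(.017,.041): dr([[.023,.006,z],[-.023,.006,z],[-.023,-.006,z],[.023,-.006,z]],(0,255,0))
    cv2.imwrite(out,img)
E
python3 -c "
from h import *
p=np.load('s7.npz')['p']
overlay('scene',p,[.5305,.184,.138],np.radians(87.5),'pics/ov7.png',(140,180,220,280),7)
p=np.load('s6.npz')['p']
overlay('scene',p,[.5018,-.167,.139],np.radians(2),'pics/ov6.png',(235,100,315,180),7)
"
```

```text
(no output)
```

View pics/ov7.png

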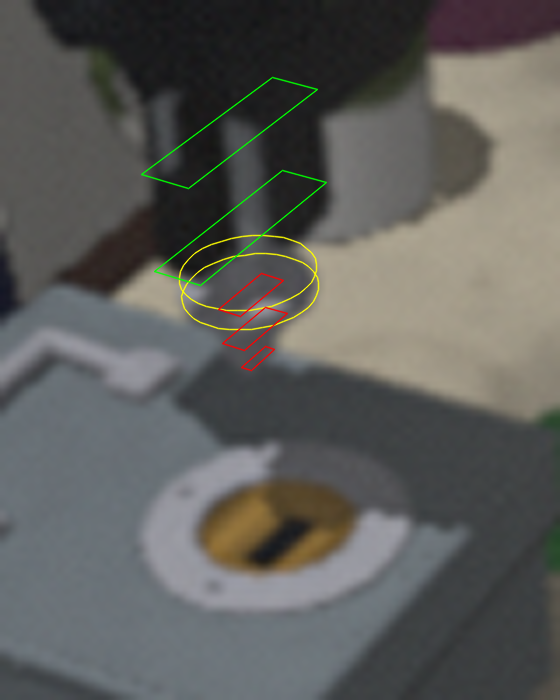

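View pics/ov6.png

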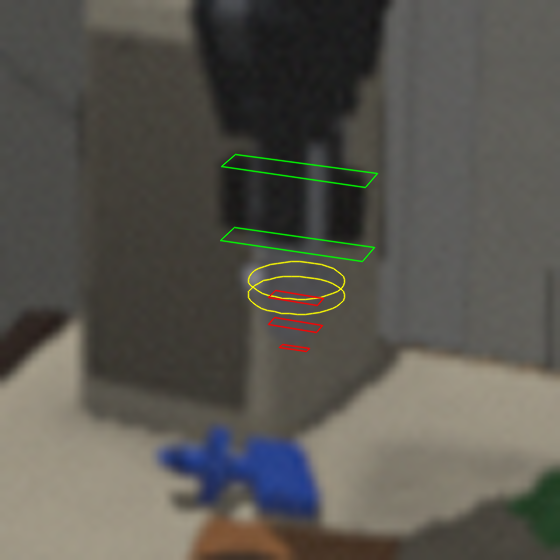

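step_arm(
  rows=[
    [[0, 0, 0], [-1.8, 0, 3], 1],
    [[0, 0, 0], [-1.8, 15, 3], 1],
    [[0, 0, 0], [-1.8, 30, 3], 1],
    [[0, 0, 0], [-1.8, 35, 3], 1],
    [[0, 0, 0], [-1.8, 35, 3], 1],
    [[0, 0, 0], [-1.8, 35, 3], 1],
    [[0, 0, 0], [-1.8, 35, 3], 1],
  ],
)

```text
time: 7.47
eef_pos: [0.5302, 0.1876, 0.0876]
tcp_rot: [-0.707, 0.015, -0.016, 0.707]
contact_force: [0.5, 0.4, -0.3]
opening: 0.127
```

```bash
python3 -c "
from h import *
snap('scene','s8');snap('top','t8')
where([.529,.187,.058])
p=np.load('s8.npz')['p']
overlay('scene',p,[.529,.187,.103],np.radians(88),'pics/ov8.png',(140,180,220,280),7)
p=np.load('t8.npz')['p']
cv2.imwrite('pics/t8z.png',cv2.resize(p[140:220,100:200],None,fx=7,fy=7,interpolation=2)[:,:,::-1])
"
```

```text
t 7.57 pos [0.5303 0.1876 0.0878] op 0.124 F [ 0.2 -0.4 -0.8] M [-0.02  0.04 -0.03] q [0.16  0.16  1.945 0.    1.035 0.203]
x [ 0.9991 -0.0431  0.002 ] y [ 2.e-03  3.e-04 -1.e+00] z [4.310e-02 9.991e-01 4.000e-04] jaw yaw -2.47
shift tool mm [-1.3 29.8 -0.7]
```

View pics/ov8.png

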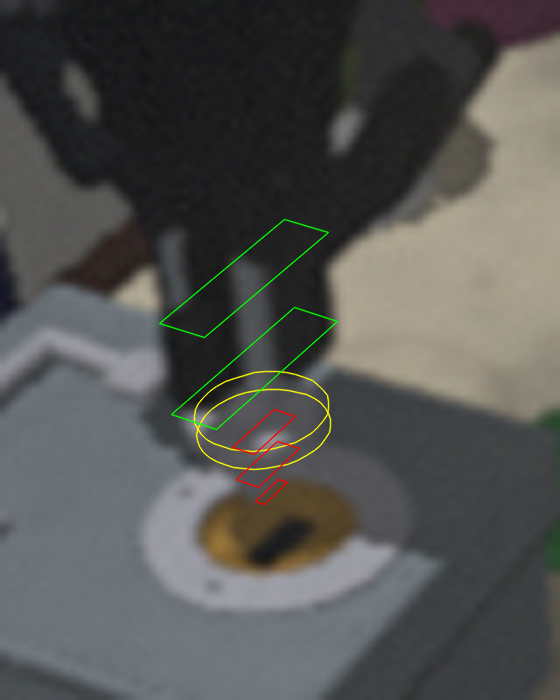

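View pics/t8z.png

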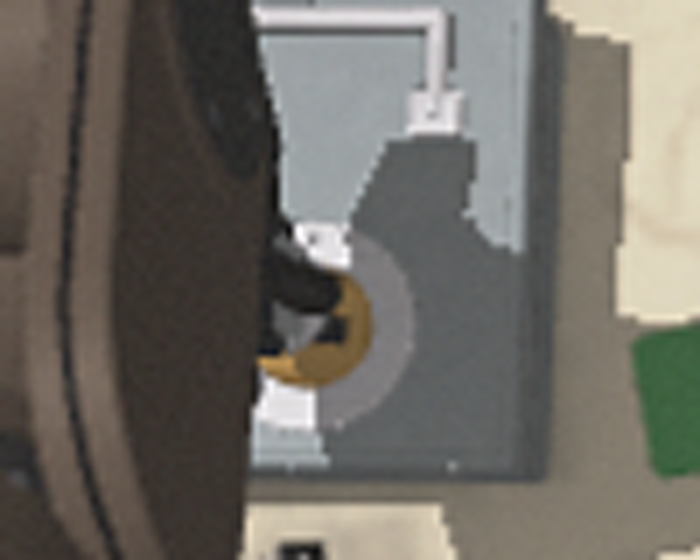

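```bash
python3 -c "
from h import *
for t in('s7','s8'):
  p=np.load(t+'.npz')['p']; c=p[205:265,150:200].astype(float)
  c=np.clip(255*(c/255)**.55,0,255).astype(np.uint8)
  cv2.imwrite('pics/%sg.png'%t,cv2.resize(c,None,fx=10,fy=10,interpolation=2)[:,:,::-1])
W=cloud('scene',np.load('s8.npz')['d'])
for v in range(226,256,2): print(v,[tuple((W[v,u]*1000).round(0).astype(int).tolist()) if W[v,u,0]==W[v,u,0] else 0 for u in range(158,194,4)])
"
```

```text
226 [(606, 136, 77), (534, 213, 146), (529, 209, 145), (525, 205, 143), (522, 200, 141), (518, 195, 139), (510, 195, 142), (511, 185, 135), (619, 20, 1)]
228 [(604, 139, 75), (535, 212, 141), (527, 212, 144), (525, 206, 141), (523, 199, 136), (518, 196, 136), (512, 194, 137), (510, 186, 132), (615, 27, 1)]
230 [(600, 145, 76), (590, 147, 80), (528, 212, 140), (525, 207, 138), (523, 200, 134), (518, 196, 132), (511, 195, 134), (620, 35, 0), (611, 33, 1)]
232 [(591, 157, 82), (586, 152, 80), (528, 213, 137), (525, 208, 135), (522, 201, 131), (518, 197, 130), (511, 196, 131), (552, 130, 76), (607, 40, 1)]
234 [(590, 159, 80), (583, 156, 80), (529, 212, 133), (524, 209, 131), (523, 201, 127), (519, 197, 125), (526, 177, 110), (549, 134, 76), (543, 131, 75)]
236 [(589, 161, 77), (583, 157, 76), (528, 213, 130), (525, 208, 127), (528, 195, 118), (518, 198, 123), (523, 182, 111), (546, 139, 75), (539, 137, 76)]
238 [(587, 164, 75), (580, 161, 76), (531, 211, 124), (536, 195, 112), (529, 194, 113), (523, 191, 113), (520, 187, 111), (542, 145, 76), (537, 141, 75)]
240 [(584, 168, 74), (577, 1
[... 476 characters left out ...]
7, 76), (554, 176, 77), (529, 197, 100), (527, 189, 95), (536, 167, 77), (529, 166, 78), (522, 164, 79)]
248 [(570, 187, 76), (564, 184, 75), (555, 184, 78), (550, 181, 78), (529, 197, 96), (528, 188, 90), (534, 170, 75), (526, 170, 78), (520, 168, 78)]
250 [(566, 192, 76), (560, 190, 77), (553, 188, 77), (547, 185, 77), (531, 196, 90), (537, 177, 75), (532, 173, 74), (524, 173, 76), (518, 171, 77)]
252 [(563, 197, 76), (556, 195, 77), (551, 192, 77), (546, 188, 76), (540, 185, 75), (535, 180, 74), (530, 177, 73), (523, 175, 74), (515, 176, 77)]
254 [(560, 201, 77), (552, 201, 79), (546, 197, 78), (543, 192, 76), (536, 190, 76), (534, 183, 72), (529, 179, 71), (519, 182, 76), (513, 178, 75)]
```

View pics/s8g.png

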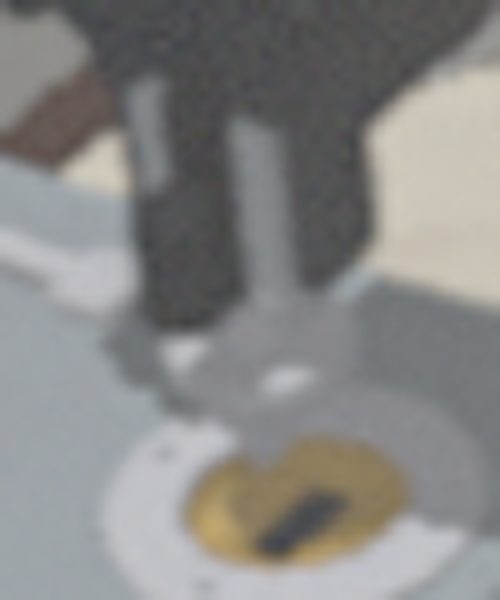

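View pics/s7g.png

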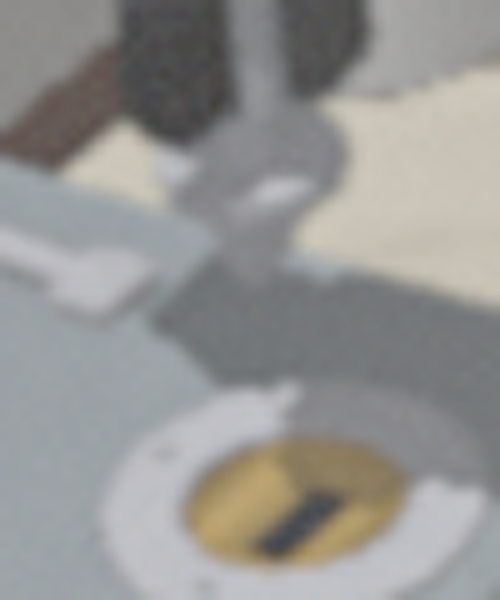

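```bash
python3 -c "
from h import *
t=np.linspace(0,2*np.pi,200)
for o in ([.529,.187,.103],[.5303,.1876,.106],[.531,.189,.106],[.532,.190,.106]):
  o=np.array(o); d=proj('scene',np.vstack([np.c_[.015*np.cos(t),.015*np.sin(t),0*t],np.c_[.015*np.cos(t),.015*np.sin(t),0*t+.005]])+o)
  tip=proj('scene',np.array([[-.00125,s,-.018] for s in(-.0045,.0045)])+o)
  print(o,'disc u',d[:,0].min().round(1),d[:,0].max().round(1),'v',d[:,1].min().round(1),d[:,1].max().round(1),'tip',tip.round(1).tolist())
print('lock', proj('scene',[[.529,.187,.075]]))
c=np.load('s8.npz')['p'][205:265,150:200]
print(c[36,8:45].mean(1).round())
"
```

```text
[0.529 0.187 0.103] disc u 167.3 186.8 v 232.6 246.5 tip [[180.5, 248.4], [177.4, 251.6]]
[0.5303 0.1876 0.106 ] disc u 166.1 185.7 v 231.1 245.0 tip [[179.5, 246.9], [176.3, 250.1]]
[0.531 0.189 0.106] disc u 165.3 184.9 v 231.4 245.4 tip [[178.6, 247.3], [175.5, 250.5]]
[0.532 0.19  0.106] disc u 164.4 184.0 v 231.6 245.6 tip [[177.7, 247.5], [174.6, 250.7]]
lock [[178.91079264 254.72979484]]
[114. 113. 108.  87.  66.  62.  62.  65.  88. 122. 125.  99.  81.  80.
  81.  82.  80.  82.  82.  92.  99. 100.  96.  87.  83.  81.  78.  74.
  66.  64.  64.  65.  65.  66.  67.  66.  65.]
```

step_arm(
  rows=[
    [[0, 0, 0], [-1.2, 0, -0.6], 1],
    [[0, 0, 0], [-1.2, 5, -0.6], 1],
    [[0, 0, 0], [-1.2, 10, -0.6], 1],
    [[0, 0, 0], [-1.2, 14, -0.6], 1],
    [[0, 0, 0], [-1.2, 18, -0.6], 1],
    [[0, 0, 0], [-1.2, 20, -0.6], 1],
    [[0, 0, 0], [-1.2, 20, -0.6], 1],
  ],
)

```text
time: 8.15
eef_pos: [0.5276, 0.1868, 0.0656]
tcp_rot: [0.707, -0.016, 0.015, -0.707]
contact_force: [-1.7, -0.0, -0.3]
opening: 0.126
```

```bash
python3 -c "
from h import *
where([.529,.187,.058])"
```

```text
t 8.15 pos [0.5276 0.1868 0.0656] op 0.126 F [-1.7 -0.  -0.3] M [-0.01 -0.    0.  ] q [ 0.159  0.186  1.96  -0.     0.997  0.202]
x [ 0.9991 -0.0431 -0.0018] y [-1.8e-03 -3.0e-04 -1.0e+00] z [ 4.310e-02  9.991e-01 -4.000e-04] jaw yaw -2.47
shift tool mm [1.4 7.6 0.3]
```

step_arm(
  rows=[
    [[0, 0, 0], [0.8, 3, 0], 1],
    [[0, 0, 0], [0.8, 6, 0], 1],
    [[0, 0, 0], [0.8, 8, 0], 1],
    [[0, 0, 0], [0.8, 8, 0], 1],
    [[0, 0, 0], [0.8, 8, 0], 1],
  ],
)

```text
time: 8.57
eef_pos: [0.529, 0.1869, 0.0585]
tcp_rot: [0.707, -0.015, 0.015, -0.707]
contact_force: [0.7, -0.2, -0.8]
opening: 0.125
```

```bash
python3 -c "
from h import *
snap('scene','s9')
where([.529,.187,.058])
p=np.load('s9.npz')['p']; c=p[205:265,150:200].astype(float)
c=np.clip(255*(c/255)**.55,0,255).astype(np.uint8)
cv2.imwrite('pics/s9g.png',cv2.resize(c,None,fx=10,fy=10,interpolation=2)[:,:,::-1])
"
```

```text
t 8.62 pos [0.5291 0.1869 0.0586] op 0.121 F [-0.2 -0.8 -0.8] M [-0.06  0.04  0.03] q [0.159 0.198 1.961 0.    0.982 0.202]
x [ 0.9991 -0.043   0.    ] y [ 0.  0. -1.] z [0.043  0.9991 0.    ] jaw yaw -2.47
shift tool mm [-0.1  0.6  0.1]
```

View pics/s9g.png

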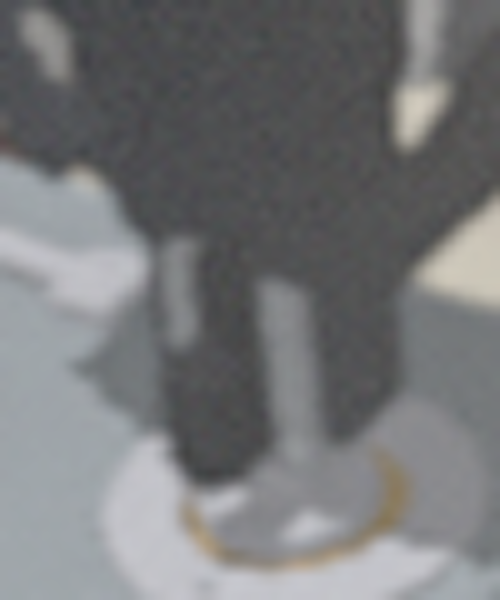

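The shoulder now lies inside the rosette with a brass ring showing round it, but no contact force yet. I'll press down the last few millimetres.

step_arm(
  rows=[
    [[0, 0, 0], [0, 1, 0], 1],
    [[0, 0, 0], [0, 2, 0], 1],
    [[0, 0, 0], [0, 2, 0], 1],
    [[0, 0, 0], [0, 2, 0], 1],
  ],
)

```text
time: 8.95
eef_pos: [0.5295, 0.187, 0.0577]
tcp_rot: [-0.707, 0.015, -0.015, 0.707]
contact_force: [-2.4, 0.1, 4.9]
opening: 0.127
```

```bash
python3 -c "
from h import *
where([.529,.187,.058])"
```

```text
t 8.95 pos [0.5295 0.187  0.0577] op 0.127 F [-2.4  0.1  4.9] M [-0.08  0.38 -0.01] q [ 0.159  0.2    1.961 -0.     0.98   0.202]
x [ 9.991e-01 -4.290e-02  5.000e-04] y [ 5.e-04  0.e+00 -1.e+00] z [4.290e-02 9.991e-01 1.000e-04] jaw yaw -2.46
shift tool mm [-0.5 -0.3  0. ]
```

step_arm(
  rows=[
    [[0, 5, 0], [-0.5, -0.5, 0], 1],
    [[0, 11, 0], [-0.5, -0.5, 0], 1],
    [[0, 17, 0], [-0.5, -0.5, 0], 1],
    [[0, 23, 0], [-0.5, -0.5, 0], 1],
    [[0, 29, 0], [-0.5, -0.5, 0], 1],
    [[0, 35, 0], [-0.5, -0.5, 0], 1],
    [[0, 40, 0], [-0.5, -0.5, 0], 1],
    [[0, 40, 0], [-0.5, -0.5, 0], 1],
  ],
)

```text
time: 9.62
eef_pos: [0.5282, 0.1875, 0.0577]
tcp_rot: [-0.659, 0.257, -0.256, 0.659]
contact_force: [-3.2, 0.8, 5.4]
opening: 0.126
```

```bash
python3 -c "
from h import *
where([.529,.187,.058])"
```

```text
t 9.62 pos [0.5282 0.1875 0.0577] op 0.126 F [-3.2  0.8  5.4] M [ 0.22  0.6  -0.01] q [1.600e-01 1.990e-01 1.963e+00 1.000e-03 9.810e-01 9.020e-01]
x [ 0.7366 -0.6763 -0.0013] y [-1.e-03  9.e-04 -1.e+00] z [ 0.6763  0.7366 -0.    ] jaw yaw -42.56
shift tool mm [ 0.9 -0.3  0.2]
```

step_arm(
  rows=[
    [[0, 6, 0], [0, -0.3, 0], 1],
    [[0, 12, 0], [0, -0.3, 0], 1],
    [[0, 18, 0], [0, -0.3, 0], 1],
    [[0, 24, 0], [0, -0.3, 0], 1],
    [[0, 30, 0], [0, -0.3, 0], 1],
    [[0, 36, 0], [0, -0.3, 0], 1],
    [[0, 42, 0], [0, -0.3, 0], 1],
    [[0, 45, 0], [0, -0.3, 0], 1],
    [[0, 45, 0], [0, -0.3, 0], 1],
  ],
)

```text
time: 10.37
eef_pos: [0.5281, 0.1879, 0.0578]
tcp_rot: [-0.511, 0.489, -0.488, 0.511]
contact_force: [-3.5, 4.0, 4.5]
opening: 0.126
```

```bash
python3 -c "
from h import *
where([.529,.187,.058])"
```

```text
t 10.37 pos [0.5281 0.1879 0.0578] op 0.126 F [-3.5  4.   4.5] M [0.64 0.61 0.02] q [0.16  0.199 1.963 0.002 0.981 1.684]
x [ 0.0449 -0.999  -0.0019] y [-9.0e-04  1.9e-03 -1.0e+00] z [ 9.99e-01  4.49e-02 -8.00e-04] jaw yaw -87.43
shift tool mm [ 1.  -0.2  0.8]
```

step_arm(
  rows=[
    [[0, 2, 0], [0.5, -0.3, 0], 1],
    [[0, 4, 0], [0.5, -0.3, 0], 1],
    [[0, 5, 0], [0.5, -0.3, 0], 1],
    [[0, 6, 0], [0.5, -0.3, 0], 1],
    [[0, 6, 0], [0.5, -0.3, 0], 1],
  ],
)

```text
time: 10.78
eef_pos: [0.5282, 0.1879, 0.0578]
tcp_rot: [-0.485, 0.515, -0.513, 0.486]
contact_force: [-2.7, 5.6, 3.4]
opening: 0.127
```

```bash
python3 -c "
from h import *
where([.529,.187,.058])"
```

```text
t 10.78 pos [0.5282 0.1879 0.0578] op 0.127 F [-2.7  5.6  3.4] M [0.97 0.53 0.08] q [0.159 0.198 1.963 0.004 0.981 1.787]
x [-0.0586 -0.9983 -0.0029] y [-7.e-04  3.e-03 -1.e+00] z [ 9.983e-01 -5.860e-02 -9.000e-04] jaw yaw -93.36
shift tool mm [ 0.9 -0.2  0.9]
```

step_arm(
  rows=[
    [[0, 1.5, 0], [0.5, 0, 0], 1],
    [[0, 3, 0], [0.5, 0, 0], 1],
    [[0, 4, 0], [0.5, 0, 0], 1],
    [[0, 4, 0], [0.5, 0, 0], 1],
  ],
)

```text
time: 11.12
eef_pos: [0.5283, 0.188, 0.0578]
tcp_rot: [-0.466, 0.532, -0.53, 0.468]
contact_force: [-3.0, 7.2, 3.1]
opening: 0.126
```

```bash
python3 -c "
from h import *
snap('scene','s10');snap('top','t10')
where([.529,.187,.058])
p=np.load('s10.npz')['p']; c=p[205:265,150:200].astype(float)
c=np.clip(255*(c/255)**.55,0,255).astype(np.uint8)
a=cv2.resize(c,(400,480),interpolation=2)
c=np.load('t10.npz')['p'][160:210,110:170]
a=np.hstack([a,cv2.resize(c,(400,480),interpolation=2)])
cv2.imwrite('pics/s10g.png',a[:,:,::-1])
"
```

```text
t 11.22 pos [0.5282 0.188  0.0578] op 0.127 F [-2.4  7.2  3.5] M [1.28 0.42 0.13] q [0.159 0.198 1.963 0.005 0.98  1.855]
x [-0.1274 -0.9918 -0.0041] y [-2.0e-04  4.2e-03 -1.0e+00] z [ 9.919e-01 -1.274e-01 -7.000e-04] jaw yaw -97.32
shift tool mm [ 0.9 -0.2  0.9]
```

View pics/s10g.png

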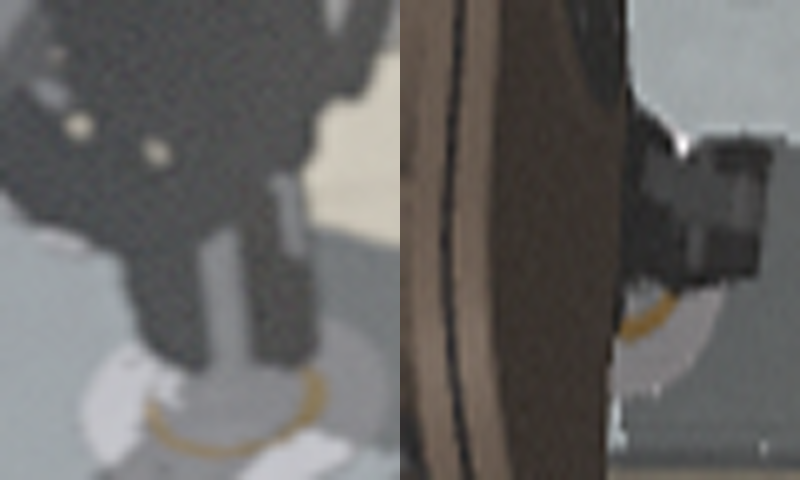

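step_arm(
  rows=[
    [[0, -1, 0], [-1, -0.3, 0], 1],
    [[0, -2, 0], [-1, -0.3, 0], 1],
    [[0, -2, 0], [-1, -0.3, 0], 0.5],
    [[0, -2, 0], [-1, -0.3, 0], 0.5],
    [[0, -2, 0], [-1, -0.3, 0], 0.5],
    [[0, -2, 0], [-1, -0.3, 0], 0.5],
    [[0, -2, 0], [-1, -0.3, 0], 0.5],
    [[0, -2, 0], [-1, -0.3, 0], 0.5],
  ],
)

```text
time: 11.88
eef_pos: [0.5289, 0.1866, 0.058]
tcp_rot: [0.476, -0.523, 0.523, -0.476]
contact_force: [0.4, -0.4, 0.1]
opening: 0.498
```

```bash
python3 -c "
from h import *
where([.529,.187,.058])"
```

```text
t 11.88 pos [0.5289 0.1866 0.058 ] op 0.498 F [ 0.4 -0.4  0.1] M [ 0.07 -0.02 -0.01] q [ 0.158  0.199  1.962 -0.     0.981  1.825]
x [-9.540e-02 -9.954e-01  2.000e-04] y [ 3.e-04 -2.e-04 -1.e+00] z [ 9.954e-01 -9.540e-02  3.000e-04] jaw yaw -95.48
shift tool mm [-0.4 -0.   0.1]
```

step_arm(
  rows=[
    [[0, 0, 0], [0, -20, 0], 0.5],
    [[0, 0, 0], [0, -55, 0], 0.5],
    [[0, 0, 0], [0, -95, 0], 0.5],
    [[0, 0, 0], [0, -130, 0], 0.5],
    [[0, 0, 0], [40, -150, 0], 0.5],
    [[0, 0, 0], [80, -150, 0], 0.5],
    [[0, 0, 0], [120, -150, 0], 0.5],
    [[0, 0, 0], [150, -150, 0], 0.5],
    [[0, 0, 0], [170, -150, 0], 0.5],
    [[0, 0, 0], [170, -150, 0], 0.5],
  ],
)

```text
time: 12.72
eef_pos: [0.5123, 0.0143, 0.2083]
tcp_rot: [0.475, -0.524, 0.525, -0.474]
contact_force: [0.6, -0.6, -0.1]
opening: 0.499
```

```bash
python3 -c "
from h import *
snap('scene','s11');snap('top','t11')
where()
p=np.load('s11.npz')['p']; 
a=cv2.resize(p[205:275,140:210],(400,400),interpolation=2)
pt=np.load('t11.npz')['p']; c=pt[150:220,105:175]
a=np.hstack([a,cv2.resize(c,(400,400),interpolation=2)])
cv2.imwrite('pics/s11g.png',a[:,:,::-1])
W=cloud('top',np.load('t11.npz')['d'])
m=(W[...,2]>.1)&(W[...,2]<.13)&(abs(W[...,0]-.529)<.04)&(abs(W[...,1]-.187)<.04)
q=W[m][:,:2].astype(np.float32); print(m.sum(),cv2.minAreaRect(q),np.median(W[m][:,2]))
overlay('top',pt,[.529,.187,.075],np.radians(0),'pics/ov11.png',(105,150,175,220),8)
"
```

```text
t 12.82 pos [0.5125 0.0172 0.2081] op 0.5 F [-0.1  0.4 -0.7] M [0.01 0.02 0.03] q [-0.165 -0.083  1.961  0.     1.264  1.503]
x [-9.720e-02 -9.953e-01 -4.000e-04] y [ 3.e-04  4.e-04 -1.e+00] z [ 9.953e-01 -9.720e-02  2.000e-04] jaw yaw -95.58
0 ((0.0, 0.0), (0.0, 0.0), 0.0) nan
  return _methods._mean(a, axis=axis, dtype=dtype,
  ret = ret.dtype.type(ret / rcount)
```

View pics/s11g.png

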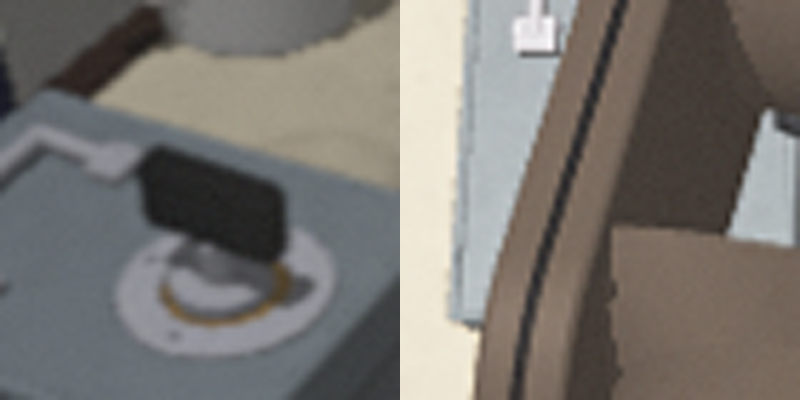

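View pics/ov11.png

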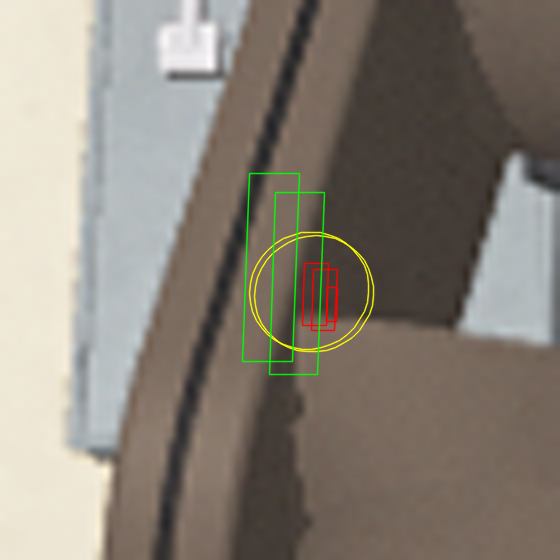

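```bash
python3 -c "
from h import *
d=np.load('s11.npz');p=d['p'];W=cloud('scene',d['d'])
overlay('scene',p,[.529,.187,.075],np.radians(-6),'pics/ov12.png',(140,205,210,275),8)
m=(W[...,2]>.094)&(W[...,2]<.125)&(abs(W[...,0]-.529)<.04)&(abs(W[...,1]-.187)<.04)
q=W[m]; print(m.sum(),q.min(0),q.max(0)); f=q[q[:,2]<.113]; print(np.degrees(np.arctan(np.polyfit(f[:,0],f[:,1],1)[0])), f.mean(0))
"
```

```text
369 [0.5048461  0.18294075 0.09417933] [0.54950453 0.19707523 0.11775659]
1.3644058739785718 [0.52429844 0.19371308 0.10421971]
```

View pics/ov12.png

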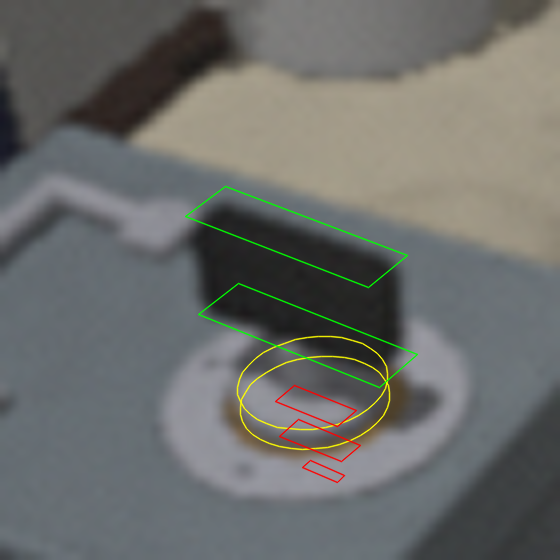

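View pics/s11.png

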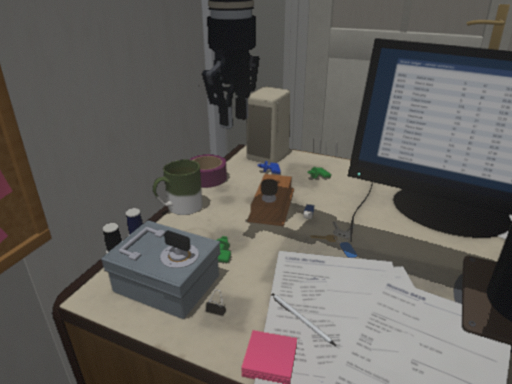

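```bash
python3 -c "
from h import *
where(); print(ctrl.sign_off())"
```

```text
t 12.82 pos [0.5125 0.0172 0.2081] op 0.5 F [-0.1  0.4 -0.7] M [0.01 0.02 0.03] q [-0.165 -0.083  1.961  0.     1.264  1.503]
x [-9.720e-02 -9.953e-01 -4.000e-04] y [ 3.e-04  4.e-04 -1.e+00] z [ 9.953e-01 -9.720e-02  2.000e-04] jaw yaw -95.58
the job is handed in; nothing more can be done
None
```

The bar key stands in the cash box lock, turned clockwise to the stop as far as I can tell. I let go and handed the job in at 12.8 s with the gripper clear.

**On the way:** I lifted the bar key out of the block and lowered it into the slot. It met the plug with about 5 N at the expected height. I then turned the tool about 95° clockwise; the reaction torque rose to about 0.13 N m, above the plug's 0.05 N m friction, which I took as the stop.

**Last checks:**
- **Key:** the last scene picture shows it upright, its shoulder down on the plug inside the rosette. Depth puts its handle top at about z = 0.117; 0.116 is expected.
- **Angle:** the handle lies within about 2° of the box's x axis. Allowing for the play in the slot, that puts the plug at roughly 75° or more; 63° is needed. I had no direct reading of the plug.
- **Round key:** it still stands in its hole in the block.

**What disagreed:**
- **Tool height:** the reported height read about 30 mm below where the camera depth showed the finger tips. I followed the pictures for height; sideways the two agreed within 1–2 mm.
- **Handle angle:** after I let go, depth gave about +1°, while the gripper's last angle implied about −6°. This could be slip, play or a poor fit.
- **Drawn key outline:** in the last picture it sat 2–3 pixels higher than the real key.
- **Top view:** the arm blocked it, so the final check came from the scene camera only.
- **Look-alikes:** the blue and green ones lay differently after the first pictures. I never worked near them.

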